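Pack the bottling-line pulley kit

ROBOT

A 6-joint arm with a two-finger parallel gripper is mounted at the origin on the work surface. World frame = base frame: x ahead of the robot, y to its left, z up, the work surface at z = 0. Lengths are in m, angles in degrees, forces in N, time in s.
With the tool pointing down it reaches from about 0.425 to 1.125 m from the base axis. Payload 14.9 kg.
Tool frame: the origin (TCP) lies at the very end of the fingers, on their centre line; the grasp point (between the pads) lies 19 mm behind it (pinch_z is the distance from the TCP to the grasp point, in m); y points along the fingers, z is the direction in which the jaws open and shut, and the axes are right-handed (so a half turn about y gives the same grasp; the last joint's range is limited). The gripper opens to 91 mm and grips with 3 to 60 N. Pads are 32 mm wide; open, the fingers measure 118 mm over their backs; the gripper's body (76 mm by 178 mm) begins 60 mm behind the grasp point.
Start: joints at [69.769, 21.709, 99.362, -0, 58.929, -1.908], TCP at [0.22, 0.665, 0.214] pointing down, gripper open.
Joint ranges: [-158.91, 158.91], [-42.39, 125.64], [0.06, 152.35], [-60.88, 240.88], [17.5, 164.5], [-176.32, 176.32]. Speed limits (degrees/s): [108.29, 108.29, 136.94, 180, 180, 180].

INTERFACE

Orientations are given as a 3x3 rotation matrix whose columns are the frame's x, y, z axes.
In Python, from plant import * gives the robot as it stands.
- The arm moves only by the tool drive_tool, never from a script. Its argument "plan" is a list of rows, each an object of numbers: "wx", "wy", "wz": the turn, a rotation vector about the tool's x, y, z in rad; "dx", "dy", "dz": the shift along the tool's x, y, z in mm; "claw": the finger opening in mm, from 0 to 91.2. In form: [{"wx": .., "wy": .., "wz": .., "dx": .., "dy": .., "dz": .., "claw": ..}, ...]. A call has exactly 10 rows; each row is the pose to reach, as a shift and turn from the pose measured when the call began, along the tool's axes at that moment; what a row does not reach only later rows make up. A row lasts 1/10 s, in which the tool goes at most 50 mm and 8.59 degrees, less where a joint would pass 70% of its speed; a pose out of reach is approached as far as the arm can. A call with a gripper value outside its range is refused whole. The fingers move at their own pace and stop on an object; the grip force is fixed at half the most. Time passes only in rows, so rows that repeat a pose let the fingers close, or fill a call up. It gives the time, the measured TCP pose, the force and the opening at its end, in the units of the state.
- read_state(): the state, without advancing time (a new reading comes with each control period).
- get_image(name): name is "scene" or "top" or "wrist"; returns the picture (400x640x3 uint8, red, green, blue); there is no depth.
- camera_info(name): a dict with "fx", "fy", "cx", "cy" (pixels), "k1" (the pictures are not rectified: a ray, as slopes to the right and down, at radius r is drawn at 1 + k1 r^2 times it, then the intrinsics apply), "T" (4x4, takes a point from camera to world coordinates). Camera axes: x right, y down, z forward; pixel columns grow to the right and rows downward; lengths in m; the calibration is good to about 2 mm. A picture is of the moment at which its call begins: read the wrist's pose just before it. camera_info takes no time and is no camera call; for the wrist camera it gives the pose at the moment of the call.
- close_job(): hands the job in, once; it reports no verdict.
Trained networks look in the newest picture that a camera, given by its name, has taken for a name from the list of things; names that differ only in an ending like _2 or _b are one class to them, and where a whole thing is asked for, a point or a joint stands for the part that bears it (a point fixed in the world has none). Each returns a list of dicts, best first, with "confidence" (0 to 1); they miss things now and then, are a little off and sometimes report something else, mostly with a low value. They report only what shows in the picture. A call takes as long as a camera call.
- cut_out(camera, name): "mask" (400x640 bool, what is visible of it) and "at" ([column, row] in pixels, amid what is visible of it).
The state is a dict: "clock": time; "joints": joint angles; "qd": joint speeds; "tau": joint torques, N m; "tool_pos": TCP position; "tcp_rot": TCP orientation; "wrist_force": force on the tool from outside, world axes, zero at the start; "ft_torque": the same for the moment, N m; "grip_width": finger opening in m.
Only numpy, scipy, OpenCV 4.12 (cv2) and the standard library are available. Lean on these libraries where they do the work, as an engineer would, in place of code of your own. Each camera call takes 0.05 s, during which the arm holds its last target. There are 200 camera calls.

TASK

Pack all the flanged pulleys tightly into the kit tray, alternately flange-down and flange-up, each kept the way up it stands now: in the bottom layer two flange-down pulleys go at the two ends of the row and a flange-up one sits between them, and any others go in a second layer directly on top, crown on crown at the ends (either end) or flange on flange in the middle. Also stand the fallen lubricant bottle upright on its base on the mark of the bottle board beside the tray, leave the drinks can and the tape roll where they are, and let go of everything.

Things in the scene. Friction and masses are not known exactly. Their poses are not given: they have to be found in the camera images.
- up1_mid (a point): flanged pulley, solid aluminium, shaped like a hat: round flange (brim) 66 mm across and 16 mm thick joined to a round crown 38 mm across and 40 mm tall, 56 mm tall in all, about 0.27 kg. It starts standing on the table with the flange at the bottom and the crown on top (one of 2 or 3 alike; None if absent). The point is on its axis, half-way up, 28 mm above its underside; its z axis points up as it stands at the start; yaw does not matter
- up2_mid (a point): flanged pulley, solid aluminium, shaped like a hat: round flange (brim) 66 mm across and 16 mm thick joined to a round crown 38 mm across and 40 mm tall, 56 mm tall in all, about 0.27 kg. It starts standing on the table with the flange at the bottom and the crown on top (one of 2 or 3 alike; None if absent). The point is on its axis, half-way up, 28 mm above its underside; its z axis points up as it stands at the start; yaw does not matter
- up3_mid (a point): flanged pulley, solid aluminium, shaped like a hat: round flange (brim) 66 mm across and 16 mm thick joined to a round crown 38 mm across and 40 mm tall, 56 mm tall in all, about 0.27 kg. It starts standing on the table with the flange at the bottom and the crown on top (one of 2 or 3 alike; None if absent). The point is on its axis, half-way up, 28 mm above its underside; its z axis points up as it stands at the start; yaw does not matter
- down1_mid (a point): flanged pulley, solid aluminium, shaped like a hat: round flange (brim) 66 mm across and 16 mm thick joined to a round crown 38 mm across and 40 mm tall, 56 mm tall in all, about 0.27 kg. It starts standing on the table with the crown at the bottom and the flange on top (one of 2 or 3 alike; None if absent). The point is on its axis, half-way up, 28 mm above its underside; its z axis points up as it stands at the start; yaw does not matter
- down2_mid (a point): flanged pulley, solid aluminium, shaped like a hat: round flange (brim) 66 mm across and 16 mm thick joined to a round crown 38 mm across and 40 mm tall, 56 mm tall in all, about 0.27 kg. It starts standing on the table with the crown at the bottom and the flange on top (one of 2 or 3 alike; None if absent). The point is on its axis, half-way up, 28 mm above its underside; its z axis points up as it stands at the start; yaw does not matter
- down3_mid (a point): flanged pulley, solid aluminium, shaped like a hat: round flange (brim) 66 mm across and 16 mm thick joined to a round crown 38 mm across and 40 mm tall, 56 mm tall in all, about 0.27 kg. It starts standing on the table with the crown at the bottom and the flange on top (one of 2 or 3 alike; None if absent). The point is on its axis, half-way up, 28 mm above its underside; its z axis points up as it stands at the start; yaw does not matter
- place_left (a point): the tray's floor at the left (+y, nearest the bottle board) place of the row, marked by a dark disc 42 mm across. z up; y runs along the row towards the left end, x across it. The tray is plywood, fixed, 206 mm long (y) by 106 mm wide (x), its floor 6 mm above the table. The three places are 56 mm apart in a pocket 190 mm long and 90 mm wide inside, with rims 8 mm above the tray's floor
- place_mid (a point): the tray's floor at the middle place of the row, marked by a dark disc 42 mm across. z up; y runs along the row towards the left end, x across it. The tray is plywood, fixed, 206 mm long (y) by 106 mm wide (x), its floor 6 mm above the table. The three places are 56 mm apart in a pocket 190 mm long and 90 mm wide inside, with rims 8 mm above the tray's floor
- place_right (a point): the tray's floor at the right (-y) place of the row, marked by a dark disc 42 mm across. z up; y runs along the row towards the left end, x across it. The tray is plywood, fixed, 206 mm long (y) by 106 mm wide (x), its floor 6 mm above the table. The three places are 56 mm apart in a pocket 190 mm long and 90 mm wide inside, with rims 8 mm above the tray's floor
- bay (a point): the middle of the top of the bottle board, a flat plywood board 100 mm square and 6 mm thick, fixed to the table to the left of the tray, with a 58 mm dark square mark in its middle; z up, x and y along its sides
- bottle_mid (a point): white plastic lubricant bottle with a square 56 x 56 mm body 112 mm long and a black round screw cap 28 mm across and 28 mm long beyond it, 140 mm in all, about 0.4 kg, rigid. It starts lying on a flat side. The point is on its long axis 70 mm from its base; z runs from base to cap, x and y are square to its sides
- can: bystander: full drinks can, 66 mm across, 115 mm tall, standing; origin at the centre of its underside
- tape: bystander: brown tape roll lying flat, 100 mm across, 50 mm tall; origin at the centre of its underside

How it is judged:
By the outcome, as a careful person would: the job done as asked, in the order asked, and still so for the second after the job is handed in, with the robot touching nothing.
Of up1, up2, up3 only 2 to 3 are there at a start; the rules pass over those that are not, and their reading is None.
Of down1, down2, down3 only 2 to 3 are there at a start; the rules pass over those that are not, and their reading is None.
At some moment in a run one of bottle may be knocked a few centimetres aside while the robot is not near it.
It also fails if it takes over 210 s, if anything falls off the work surface, if the arm or the gripper's body presses on something with over 40 N, if the wrist force passes 120 N, or if a joint passes its speed limit or range.

## Working session

There is one attempt and no reset: what is moved stays moved. The work goes in short steps, Python scripts to look and compute and a tool call to move; the robot and the scene stay as the last step left them, time stands still between calls to the robot, and variables do not carry over. Pictures are saved under pics/ and viewed, about 12 in all and at most 16, crops included, and the job is handed in when it is done.

Besides the shell and the picture viewer there is one more tool, called after "Emit:" by a JSON object that holds its "method" and its "body", one argument or row to a line. drive_tool: Moves the arm, as the interface text tells. Its arguments: {"type":"object","properties":{"plan":{"type":"array"}},"required":["plan"]}

```bash
mkdir -p pics; ls; python3 - <<'E'
from plant import *
import cv2,numpy as np
for n in("scene","top"):
    im=get_image(n); cv2.imwrite(f"pics/{n}0.png",im[:,:,::-1])
    c=camera_info(n); print(n,c)
print(read_state())
print(camera_info("wrist"))
E
```

```text
pics
scene {'fx': 475.0903094921989, 'fy': 475.0903094921989, 'cx': 319.26543044059025, 'cy': 197.31948955869873, 'k1': -0.08434482606560047, 'T': array([[ 0.84269666,  0.32111855, -0.43214026,  1.11182171],
       [ 0.53822589, -0.5222039 ,  0.66152549, -0.84461017],
       [-0.01323722, -0.7900544 , -0.61289381,  0.85747877],
       [ 0.        ,  0.        ,  0.        ,  1.        ]])}
top {'fx': 465.2365957450663, 'fy': 465.2365957450663, 'cx': 322.77628832978905, 'cy': 205.67468414832507, 'k1': -0.12263907471878435, 'T': array([[-0.02929886, -0.99170309,  0.1251661 ,  0.40811416],
       [-0.99956896,  0.02930175, -0.00181835, -0.00628315],
       [-0.00186433, -0.12516542, -0.99213414,  1.2114058 ],
       [ 0.        ,  0.        ,  0.        ,  1.        ]])}
{'clock': 0.1, 'joints': array([ 6.97679662e+01,  2.17362482e+01,  9.93906191e+01, -5.30106467e-04,
        5.89288146e+01, -1.90933853e+00]), 'qd': array([ 0.08150668, -0.04364872, -0.05204916, -0.0438431 , -0.07224466,
       -0.00064983]), 'tau': array([ 1.89938401e-03, -7.65028095e+01, -4.35296202e+01,  6.52651233e-
[... 229 characters left out ...]
-01],
       [-2.44639237e-05, -9.99999528e-01, -9.71555815e-04]]), 'wrist_force': array([-0.04533048, -0.7025514 , -0.48409851]), 'ft_torque': array([0.05288379, 0.02841495, 0.0224385 ]), 'grip_width': 0.09124114862382034}
{'fx': 344.5511860824502, 'fy': 344.5511860824502, 'cx': 319.675814736878, 'cy': 203.86694016424875, 'k1': -0.061788478818261904, 'T': array([[ 3.14009624e-01,  9.19268646e-01,  2.37367041e-01,
         1.52842849e-01],
       [ 9.49419382e-01, -3.03802921e-01, -7.94142394e-02,
         6.87166294e-01],
       [-8.90219912e-04,  2.50297705e-01, -9.68168511e-01,
         3.84013349e-01],
       [ 0.00000000e+00,  0.00000000e+00,  0.00000000e+00,
         1.00000000e+00]])}
```

View pics/scene0.png

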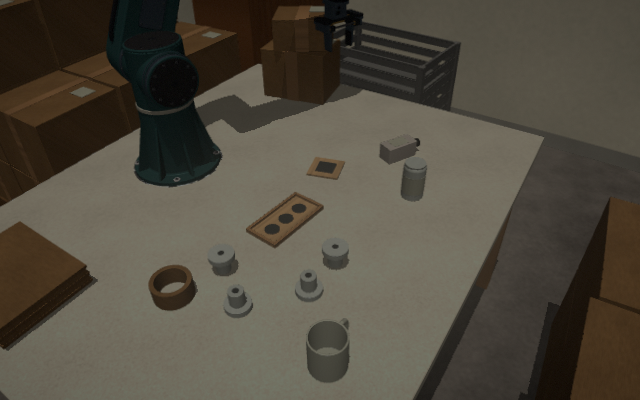

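View pics/top0.png

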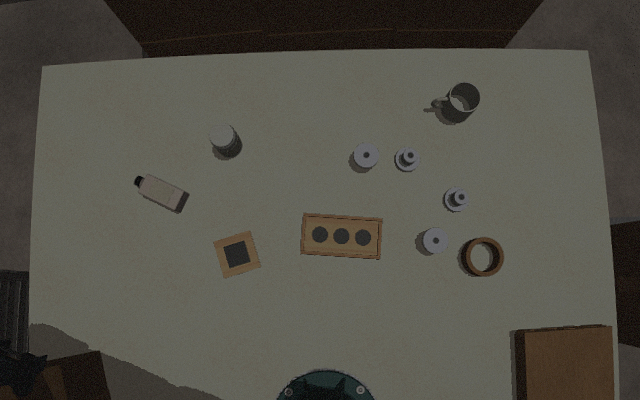

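The scene shows four pulleys: flange-down ones at top-view (407,159) and (456,199), flange-up ones at (366,156) and (434,240). The tray discs are around (341,236), the board around (237,253), the lying bottle around (162,192) with its cap to the upper left, the can around (225,138) and the tape around (482,256).

```bash
cat > h.py <<'E'
from plant import *
import cv2,numpy as np
from scipy.spatial.transform import Rotation as R
from scipy.optimize import least_squares
def K(c): return np.array([[c['fx'],0,c['cx']],[0,c['fy'],c['cy']],[0,0,1.]]),np.array([c['k1'],0,0,0.])
def proj(c,P):
    Ti=np.linalg.inv(c['T']); k,d=K(c)
    return cv2.projectPoints(np.atleast_2d(P).astype(float),cv2.Rodrigues(Ti[:3,:3])[0],Ti[:3,3],k,d)[0].reshape(-1,2)
def onz(c,uv,z):
    k,d=K(c); s=cv2.undistortPoints(np.atleast_2d(uv).astype(float).reshape(-1,1,2),k,d).reshape(-1,2)
    D=np.c_[s,np.ones(len(s))]@c['T'][:3,:3].T; o=c['T'][:3,3]
    return o+D*((z-o[2])/D[:,2])[:,None]
a=np.linspace(0,2*np.pi,48,endpoint=False)
def ring(p,r,z): return np.c_[p[0]+r*np.cos(a),p[1]+r*np.sin(a),0*a+z]
def sil(c,p,kind,z0=0.):
    parts={'up':[(.033,0,.016),(.019,.016,.056)],'down':[(.019,0,.04),(.033,.04,.056)]}[kind]
    m=np.zeros((1600,2560),np.uint8)
    for r,l,h in parts:
        q=cv2.convexHull(proj(c,np.r_[ring(p,r,z0+l),ring(p,r,z0+h)]).astype(np.float32))
        cv2.fillPoly(m,[np.round(q*4+1.5).astype(np.int32)],1)
    return m
def cen(m):
    M=cv2.moments(m.astype(np.uint8),True); return np.array([M['m10'],M['m01']])/M['m00']
def fit(c,mask,kind,z0=0.):
    t=cen(mask); p=onz(c,t,z0+.03)[0,:2]
    for _ in range(4):
        e=(cen(sil(c,p,kind,z0))-1.5)/4
        p=p+(onz(c,t,z0+.03)-onz(c,e,z0+.03))[0,:2]
    return p,mask.sum()/(sil(c,p,kind,z0).sum()/16)
def dark(c,im,near,z,rad,thr=None):
    """centroid on plane z of the dark blob nearest the world point"""
    g=cv2.cvtColor(im,cv2.COLOR_RGB2GRAY); u=proj(c,[*near,z])[0]; r=np.linalg.norm(proj(c,[near[0]+rad,near[1],z])[0]-u)
    x0,y0=int(u[0]-1.4*r),int(u[1]-1.4*r); w=int(2.8*r); s=cv2.GaussianBlur(g,(3,3),0)[y0:y0+w,x0:x0+w]
    t,b=cv2.threshold(s,0,255,cv2.THRESH_BINARY_INV+cv2.THRESH_OTSU)
    n,l,st,ce=cv2.connectedComponentsWithStats(b); i=1+np.argmax(st[1:,4])
    m=(l==i); cs,_=cv2.findContours(m.astype(np.uint8),cv2.RETR_EXTERNAL,cv2.CHAIN_APPROX_NONE)
    ct=max(cs,key=cv2.contourArea).reshape(-1,2)+[x0,y0]
    return onz(c,ce[i]+[x0,y0],z)[0,:2],st[i,4],onz(c,ct,z)[:,:2]
def Rdown(yaw):  # jaws (tool z) along world direction yaw degrees; tool y down
    z=np.array([np.cos(np.radians(yaw)),np.sin(np.radians(yaw)),0]); y=np.array([0,0,-1.]); return np.c_[np.cross(y,z),y,z]
def go(p,Rt=None,s=None):
    s=s or read_state(); R0=s['tcp_rot']; Rt=R0 if Rt is None else Rt
    d=R0.T@(np.array(p)-s['tool_pos'])*1000; w=R.from_matrix(R0.T@Rt).as_rotvec()
    print('d',d.round(1),'w',w.round(3),'rows',max(np.linalg.norm(d)/50,np.degrees(np.linalg.norm(w))/8.59).round(1))
E
python3 - <<'E'
from h import *
c=camera_info('top'); im=get_image('top')
for n in('up1_mid','down1_mid','bottle_mid','can','tape'):
    for d in cut_out('top',n):
        k=n[:-5]
        print(n,round(d['confidence'],2),np.round(d['at'],0),d['mask'].sum(),end=' ')
        if k in('up1','down1'): print(*fit(c,d['mask'],k[:-1]))
        else: print(onz(c,cen(d['mask']),.028)[0].round(3), cv2.boxPoints(cv2.minAreaRect(np.argwhere(d['mask'])[:,::-1].astype(np.float32))).round().tolist() if n[0]=='b' else '')
ds=[]
for u in((320,235),(342,236),(363,237)):
    p=onz(c,u,.006)[0,:2]; r=dark(c,im,p,.006,.021); ds.append(r[0]); print('disc',r[0],r[1])
v=ds[0]-ds[2]; print(np.linalg.norm(v),np.degrees(np.arctan2(v[1],v[0])))
p=onz(c,(237,253),.006)[0,:2]; r=dark(c,im,p,.006,.033); print('bay',r[0],r[1]); b=cv2.minAreaRect((r[2]*1e4).astype(np.float32)); print(b)
E
```

```text
up1_mid 0.76 [405. 160.] 487 [ 0.673 -0.231  0.028] 
down1_mid 0.88 [363. 154.] 544 [ 0.686 -0.124  0.028] 
bottle_mid 0.79 [161. 195.] 1115 [0.606 0.412 0.028] [[130.0, 189.0], [140.0, 169.0], [190.0, 194.0], [180.0, 214.0]]
bottle_mid 0.25 [340. 240.] 3288 [ 0.478 -0.051  0.028] [[299.0, 254.0], [302.0, 212.0], [382.0, 218.0], [379.0, 260.0]]
can 0.92 [223. 138.] 809 [0.739 0.243 0.028] 
tape 0.75 [496. 253.] 759 [ 0.414 -0.416  0.028] 
disc [0.48595193 0.00231192] 209
disc [ 0.48049973 -0.05307194] 205
disc [ 0.47513994 -0.1090201 ] 207
0.11185578843971289 84.45312664463953
bay [0.44088558 0.21920874] 491
((4410.35986328125, 2192.48486328125), (576.6436767578125, 578.4815063476562), 16.052061080932617)
```

```bash
python3 - <<'E'
from h import *
go([.61,-.23,.20],Rdown(-5.5))
E
```

```text
d [ 651.4   14.  -726.5] w [0.    1.347 0.   ] rows 19.5
```

Emit:
{"method": "drive_tool", "body": {
  "plan": [
    {"wx": 0,"wy": 1.347,"wz": 0,"dx": 651,"dy": 14,"dz": -726,"claw": 91},
    {"wx": 0,"wy": 1.347,"wz": 0,"dx": 651,"dy": 14,"dz": -726,"claw": 91},
    {"wx": 0,"wy": 1.347,"wz": 0,"dx": 651,"dy": 14,"dz": -726,"claw": 91},
    {"wx": 0,"wy": 1.347,"wz": 0,"dx": 651,"dy": 14,"dz": -726,"claw": 91},
    {"wx": 0,"wy": 1.347,"wz": 0,"dx": 651,"dy": 14,"dz": -726,"claw": 91},
    {"wx": 0,"wy": 1.347,"wz": 0,"dx": 651,"dy": 14,"dz": -726,"claw": 91},
    {"wx": 0,"wy": 1.347,"wz": 0,"dx": 651,"dy": 14,"dz": -726,"claw": 91},
    {"wx": 0,"wy": 1.347,"wz": 0,"dx": 651,"dy": 14,"dz": -726,"claw": 91},
    {"wx": 0,"wy": 1.347,"wz": 0,"dx": 651,"dy": 14,"dz": -726,"claw": 91},
    {"wx": 0,"wy": 1.347,"wz": 0,"dx": 651,"dy": 14,"dz": -726,"claw": 91}
  ]
}}

```text
clock: 1.4
tool_pos: [0.4204, 0.2044, 0.2071]
tcp_rot: [[-0.101, 0.001, 0.995], [-0.995, 0.0, -0.101], [-0.0, -1.0, 0.001]]
wrist_force: [1.1, -0.1, 0.5]
grip_width: 0.0912
```

```bash
python3 - <<'E'
from h import *
go([.61,-.23,.20],Rdown(-5.5))
E
```

```text
d [413.    7.2 232.6] w [-0.001 -0.005 -0.   ] rows 9.5
```

Emit:
{"method": "drive_tool", "body": {
  "plan": [
    {"wx": 0,"wy": 0,"wz": 0,"dx": 413,"dy": 7,"dz": 233,"claw": 91},
    {"wx": 0,"wy": 0,"wz": 0,"dx": 413,"dy": 7,"dz": 233,"claw": 91},
    {"wx": 0,"wy": 0,"wz": 0,"dx": 413,"dy": 7,"dz": 233,"claw": 91},
    {"wx": 0,"wy": 0,"wz": 0,"dx": 413,"dy": 7,"dz": 233,"claw": 91},
    {"wx": 0,"wy": 0,"wz": 0,"dx": 413,"dy": 7,"dz": 233,"claw": 91},
    {"wx": 0,"wy": 0,"wz": 0,"dx": 413,"dy": 7,"dz": 233,"claw": 91},
    {"wx": 0,"wy": 0,"wz": 0,"dx": 413,"dy": 7,"dz": 233,"claw": 91},
    {"wx": 0,"wy": 0,"wz": 0,"dx": 413,"dy": 7,"dz": 233,"claw": 91},
    {"wx": 0,"wy": 0,"wz": 0,"dx": 413,"dy": 7,"dz": 233,"claw": 91},
    {"wx": 0,"wy": 0,"wz": 0,"dx": 413,"dy": 7,"dz": 233,"claw": 91}
  ]
}}

```text
clock: 2.4
tool_pos: [0.6114, -0.2335, 0.2002]
tcp_rot: [[-0.103, 0.001, 0.995], [-0.995, -0.0, -0.103], [0.0, -1.0, 0.002]]
wrist_force: [0.6, 0.3, 0.8]
grip_width: 0.0908
```

```bash
python3 - <<'E'
from h import *
c=camera_info('wrist'); im=get_image('wrist'); cv2.imwrite('pics/w1.png',im[:,:,::-1])
print(read_state()['tool_pos'],c['T'][:3,3])
for n in('up1_mid','down1_mid'):
    for d in cut_out('wrist',n): print(n,round(d['confidence'],2),np.round(d['at'],0),*fit(c,d['mask'],n[:-5]))
E
```

```text
[ 0.6123464  -0.23531786  0.20023445] [ 0.61802939 -0.16275224  0.37081227]
up1_mid 0.69 [381. 178.] [ 0.6781985  -0.23604485] 0.9354346720894764
down1_mid 0.6 [387.  59.] [ 0.68166358 -0.1233571 ] 0.9440395462323341
```

View pics/w1.png

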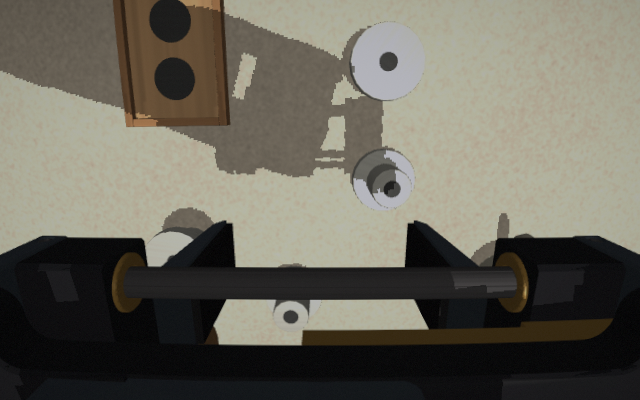

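Wrist view: flange-up pulley hole at (388,62), flange-down hole at (391,189), second flange-down hole at (290,317), tray discs at (170,20) and (175,78). The holes make good centre marks.

```bash
cat >> h.py <<'E'
def hole(c,im,near,z=.056):
    g=cv2.cvtColor(im,cv2.COLOR_RGB2GRAY).astype(np.float32); u=proj(c,[*near,z])[0]
    r=np.linalg.norm(proj(c,[near[0]+.005,near[1],z])[0]-u); w=int(2.2*r)+3
    for _ in range(4):   # dark-weighted centroid
        x,y=np.round(u).astype(int); s=g[y-w:y+w+1,x-w:x+w+1]; t=(s.min()+np.median(s))/2
        yy,xx=np.nonzero(s<t); u=np.array([x-w+xx.mean(),y-w+yy.mean()])
    return onz(c,u,z)[0,:2],u
E
python3 - <<'E'
from h import *
c=camera_info('wrist'); im=cv2.imread('pics/w1.png')[:,:,::-1].copy()
for u in((391,189),(388,62),(290,317)): print(hole(c,im,onz(c,u,.056)[0,:2]))
for u in((170,20),(175,78)): r=dark(c,im,onz(c,u,.006)[0,:2],.006,.021); print('disc',r[0],r[1])
ct=camera_info('top'); it=cv2.imread('pics/top0.png')[:,:,::-1].copy()
for u in((409,155),(366,155),(460,197),(434,239)): print('top',hole(ct,it,onz(ct,u,.056)[0,:2]))
go([.676,-.2335,.022],Rdown(-5.5))
E
```

```text
bash:   608 Segmentation fault         python3 - <<'E'
from h import *
c=camera_info('wrist'); im=cv2.imread('pics/w1.png')[:,:,::-1].copy()
for u in((391,189),(388,62),(290,317)): print(hole(c,im,onz(c,u,.056)[0,:2]))
for u in((170,20),(175,78)): r=dark(c,im,onz(c,u,.006)[0,:2],.006,.021); print('disc',r[0],r[1])
ct=camera_info('top'); it=cv2.imread('pics/top0.png')[:,:,::-1].copy()
for u in((409,155),(366,155),(460,197),(434,239)): print('top',hole(ct,it,onz(ct,u,.056)[0,:2]))
go([.676,-.2335,.022],Rdown(-5.5))
E
```

```bash
sed -i 's/x0,y0=int(u\[0\]-1.4\*r),int(u\[1\]-1.4\*r)/x0,y0=max(0,int(u[0]-1.4*r)),max(0,int(u[1]-1.4*r))/' h.py
python3 -u - <<'E'
from h import *
c=camera_info('wrist'); im=cv2.imread('pics/w1.png')[:,:,::-1].copy()
for u in((391,189),(388,62),(290,317)): print(hole(c,im,onz(c,u,.056)[0,:2]))
for u in((175,78),): r=dark(c,im,onz(c,u,.006)[0,:2],.006,.021); print('disc',r[0],r[1])
ct=camera_info('top'); it=cv2.imread('pics/top0.png')[:,:,::-1].copy()
for u in((409,155),(366,155),(460,197),(434,239)): print('top',hole(ct,it,onz(ct,u,.056)[0,:2]))
go([.676,-.2335,.022],Rdown(-5.5))
E
```

```text
(array([ 0.67247668, -0.22932387]), array([385.98360656, 184.51639344]))
(array([ 0.68093951, -0.12116207]), array([388.21014493,  61.14855072]))
(array([ 0.56680806, -0.35465098]), array([290.21875   , 313.29166667]))
disc [ 0.4742619  -0.10794314] 1349
top (array([ 0.66737753, -0.22414882]), array([406.11290323, 159.01612903]))
top (array([ 0.68182183, -0.12218278]), array([366. , 154.5]))
top (array([ 0.5602652 , -0.34258266]), array([454.6440678 , 199.30508475]))
top (array([ 0.45861166, -0.28738427]), array([435.5       , 240.21428571]))
d [ -4.5 177.9  65.2] w [-0.    -0.007 -0.   ] rows 3.8
```

```bash
python3 - <<'E'
s=open('h.py').read()
i=s.index('def hole'); s=s[:i]+'''def hole(c,im,near,z=.056):
    """centre of the dark bore (about 10 mm) near a world point on plane z: darkest compact blob"""
    g=cv2.GaussianBlur(cv2.cvtColor(im,cv2.COLOR_RGB2GRAY),(3,3),0).astype(np.float32); u=proj(c,[*near,z])[0]
    r=np.linalg.norm(proj(c,[near[0]+.005,near[1],z])[0]-u); w=int(1.8*r)+1
    x,y=np.round(u).astype(int); s=g[y-w:y+w+1,x-w:x+w+1]; m=s[w-2:w+3,w-2:w+3].min(); t=m+.35*(np.percentile(s,60)-m)
    n,l,st,ce=cv2.connectedComponentsWithStats((s<t).astype(np.uint8)); 
    i=1+np.argmin([np.linalg.norm(ce[k]-w) for k in range(1,n)]); u=ce[i]+[x-w,y-w]
    return onz(c,u,z)[0,:2].round(4),u.round(1),(st[i,4]/(np.pi*r*r)).round(2)
'''
open('h.py','w').write(s)
E
python3 -u - <<'E'
from h import *
c=camera_info('wrist'); im=cv2.imread('pics/w1.png')[:,:,::-1].copy()
for u in((391,189),(388,62),(290,317)): print(hole(c,im,onz(c,u,.056)[0,:2]), onz(c,u,.056)[0])
ct=camera_info('top'); it=cv2.imread('pics/top0.png')[:,:,::-1].copy()
for u in((409,155),(366,155),(460,197),(434,239)): print('top',hole(ct,it,onz(ct,u,.056)[0,:2]))
E
```

```text
(array([ 0.6749, -0.2313]), array([388.7, 186.4]), np.float64(0.93)) [ 0.67692682 -0.23406847  0.056     ]
(array([ 0.6808, -0.1212]), array([388.1,  61.2]), np.float64(2.35)) [ 0.68071346 -0.1218441   0.056     ]
(array([ 0.5664, -0.3585]), array([290.3, 316.6]), np.float64(1.88)) [ 0.56602363 -0.35898472  0.056     ]
top (array([ 0.678 , -0.2352]), array([410.2, 154.8]), np.float64(1.65))
top (array([ 0.6816, -0.1219]), array([365.9, 154.6]), np.float64(1.47))
top (array([ 0.5667, -0.3598]), array([461.1, 196.6]), np.float64(1.42))
top (array([ 0.4589, -0.2875]), array([435.6, 240.1]), np.float64(1.59))
```

```bash
python3 -u - <<'E'
from h import *
go([.6777,-.235,.022],Rdown(-5.5))
E
```

```text
d [ -3.2 177.9  67.1] w [-0.    -0.007 -0.   ] rows 3.8
```

Emit:
{"method": "drive_tool", "body": {
  "plan": [
    {"wx": 0,"wy": -0.007,"wz": 0,"dx": -3,"dy": 20,"dz": 45,"claw": 91},
    {"wx": 0,"wy": -0.007,"wz": 0,"dx": -3,"dy": 50,"dz": 67,"claw": 91},
    {"wx": 0,"wy": -0.007,"wz": 0,"dx": -3,"dy": 90,"dz": 67,"claw": 91},
    {"wx": 0,"wy": -0.007,"wz": 0,"dx": -3,"dy": 130,"dz": 67,"claw": 91},
    {"wx": 0,"wy": -0.007,"wz": 0,"dx": -3,"dy": 160,"dz": 67,"claw": 91},
    {"wx": 0,"wy": -0.007,"wz": 0,"dx": -3,"dy": 178,"dz": 67,"claw": 91},
    {"wx": 0,"wy": -0.007,"wz": 0,"dx": -3,"dy": 178,"dz": 67,"claw": 91},
    {"wx": 0,"wy": -0.007,"wz": 0,"dx": -3,"dy": 178,"dz": 67,"claw": 91},
    {"wx": 0,"wy": -0.007,"wz": 0,"dx": -3,"dy": 178,"dz": 67,"claw": 35},
    {"wx": 0,"wy": -0.007,"wz": 0,"dx": -3,"dy": 178,"dz": 67,"claw": 35}
  ]
}}

```text
clock: 3.55
tool_pos: [0.6785, -0.2355, 0.0236]
tcp_rot: [[-0.096, 0.003, 0.995], [-0.995, -0.001, -0.096], [0.0, -1.0, 0.003]]
wrist_force: [-0.0, -0.2, 0.3]
grip_width: 0.0782
```

```bash
python3 -u - <<'E'
from h import *
c=camera_info('wrist'); im=get_image('wrist'); cv2.imwrite('pics/w2.png',im[:,:,::-1])
print(read_state()['tool_pos'],read_state()['grip_width'])
go([.4747,-.1085,.13],Rdown(-5.5))
E
```

```text
[ 0.67836279 -0.23547393  0.02333395] 0.07378830924490971
d [-106.8 -107.2 -214.7] w [-0.002 -0.     0.   ] rows 5.3
```

View pics/w2.png

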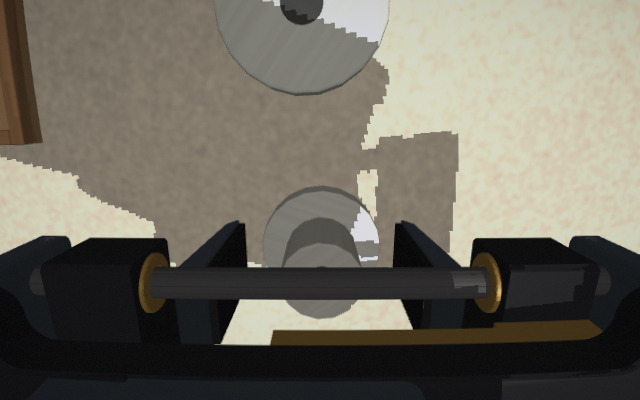

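Fingers straddle the crown well centred (flange at (320,245)), still closing. Close fully, then lift.

Emit:
{"method": "drive_tool", "body": {
  "plan": [
    {"wx": 0,"wy": 0,"wz": 0,"dx": 0,"dy": 0,"dz": 0,"claw": 33},
    {"wx": 0,"wy": 0,"wz": 0,"dx": 0,"dy": 0,"dz": 0,"claw": 33},
    {"wx": 0,"wy": 0,"wz": 0,"dx": 0,"dy": 0,"dz": 0,"claw": 33},
    {"wx": 0,"wy": 0,"wz": 0,"dx": 0,"dy": 0,"dz": 0,"claw": 33},
    {"wx": 0,"wy": 0,"wz": 0,"dx": 0,"dy": 0,"dz": 0,"claw": 33},
    {"wx": 0,"wy": 0,"wz": 0,"dx": 0,"dy": -15,"dz": 0,"claw": 33},
    {"wx": 0,"wy": 0,"wz": 0,"dx": 0,"dy": -55,"dz": 0,"claw": 33},
    {"wx": 0,"wy": 0,"wz": 0,"dx": 0,"dy": -95,"dz": 0,"claw": 33},
    {"wx": 0,"wy": 0,"wz": 0,"dx": -20,"dy": -107,"dz": -40,"claw": 33},
    {"wx": 0,"wy": 0,"wz": 0,"dx": -41,"dy": -107,"dz": -82,"claw": 33}
  ]
}}

```text
clock: 4.6
tool_pos: [0.6012, -0.187, 0.1334]
tcp_rot: [[-0.097, 0.007, 0.995], [-0.995, -0.002, -0.097], [0.001, -1.0, 0.007]]
wrist_force: [-0.1, 0.2, -3.4]
grip_width: 0.0379
```

```bash
python3 -u - <<'E'
from h import *
go([.4747,-.1085,.085],Rdown(-5.5))
E
```

```text
d [ -66.    47.4 -133.8] w [-0.007 -0.001  0.001] rows 3.1
```

Emit:
{"method": "drive_tool", "body": {
  "plan": [
    {"wx": -0.007,"wy": 0,"wz": 0,"dx": -20,"dy": 0,"dz": -40,"claw": 33},
    {"wx": -0.007,"wy": 0,"wz": 0,"dx": -40,"dy": 10,"dz": -80,"claw": 33},
    {"wx": -0.007,"wy": 0,"wz": 0,"dx": -60,"dy": 20,"dz": -120,"claw": 33},
    {"wx": -0.007,"wy": 0,"wz": 0,"dx": -66,"dy": 35,"dz": -134,"claw": 33},
    {"wx": -0.007,"wy": 0,"wz": 0,"dx": -66,"dy": 47,"dz": -134,"claw": 33},
    {"wx": -0.007,"wy": 0,"wz": 0,"dx": -66,"dy": 47,"dz": -134,"claw": 33},
    {"wx": -0.007,"wy": 0,"wz": 0,"dx": -66,"dy": 47,"dz": -134,"claw": 33},
    {"wx": -0.007,"wy": 0,"wz": 0,"dx": -66,"dy": 47,"dz": -134,"claw": 33},
    {"wx": -0.007,"wy": 0,"wz": 0,"dx": -66,"dy": 47,"dz": -134,"claw": 33},
    {"wx": -0.007,"wy": 0,"wz": 0,"dx": -66,"dy": 47,"dz": -134,"claw": 33}
  ]
}}

```text
clock: 5.6
tool_pos: [0.475, -0.1087, 0.0857]
tcp_rot: [[-0.097, 0.0, 0.995], [-0.995, -0.001, -0.097], [0.001, -1.0, 0.001]]
wrist_force: [0.5, -0.6, -4.3]
grip_width: 0.0373
```

```bash
python3 -u - <<'E'
from h import *
s=read_state(); c=camera_info('wrist'); im=get_image('wrist'); cv2.imwrite('pics/w3.png',im[:,:,::-1])
print(s['tool_pos'],s['tcp_rot'].round(4))
ds=[]
for q in((.4855,.0028),(.480,-.0528)):
    r=dark(c,im,q,.006,.021); print('disc',r[0],r[1]); ds.append(r[0])
v=ds[0]-ds[1]; print(np.linalg.norm(v)); print('extrap right',ds[1]-v)
for d in cut_out('wrist','up1_mid'): print(round(d['confidence'],2),np.round(d['at'],0),d['mask'].sum())
print(proj(c,[*s['tool_pos']]), proj(c,s['tool_pos']+[0,.033,-.023+.016]))
E
```

```text
[ 0.47500567 -0.10873641  0.08566833] [[-9.680e-02  4.000e-04  9.953e-01]
 [-9.953e-01 -1.400e-03 -9.680e-02]
 [ 1.400e-03 -1.000e+00  5.000e-04]]
disc [ 0.48178255 -0.00241388] 5387
disc [ 0.48073688 -0.05429028] 2728
0.051886941487337655
extrap right [ 0.4796912  -0.10616668]
0.69 [320.  99.] 31847
0.59 [318. 233.] 7182
[[320.50565721 252.83742184]] [[314.46645926 189.61610588]]
```

View pics/w3.png

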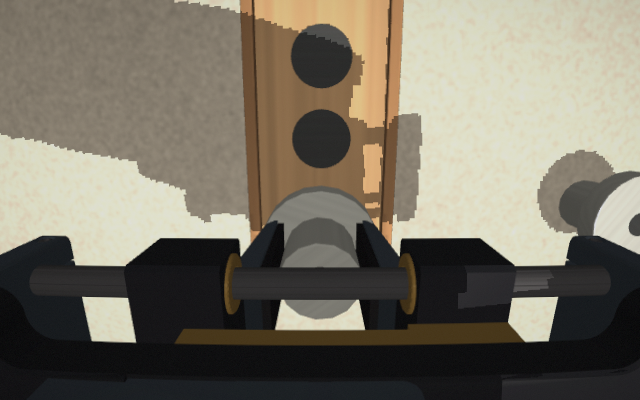

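```bash
python3 -u - <<'E'
from h import *
s=read_state(); c=camera_info('wrist'); im=cv2.imread('pics/w3.png')
p=s['tool_pos']
for oy in(0,.002,.004):
    for l in(0,.016):
        q=proj(c,ring(p[:2]+[0,oy],.033,p[2]-.0233+l)); print(oy,l,q[:,1].min().round(1),q[:,0].min().round(1),q[:,0].max().round(1))
g=cv2.cvtColor(im,cv2.COLOR_BGR2GRAY); print(g[176:202,320])
a1,a2=onz(c,[(321,138),(321,56)],.006)[:,:2]; print(a1,a2,np.linalg.norm(a1-a2),2*a1-a2)
for u in((321,138),(321,56)):
    m=(cv2.GaussianBlur(g,(3,3),0)[u[1]-38:u[1]+39,u[0]-38:u[0]+39]<62).astype(np.uint8)
    m=cv2.morphologyEx(m,cv2.MORPH_OPEN,np.ones((9,9))); n,l,st,ce=cv2.connectedComponentsWithStats(m); i=l[38,38]; print(st[i],onz(c,ce[i]+np.array(u)-38,.006)[0,:2])
E
```

```text
0 0 183.4 265.1 375.5
0 0.016 189.2 260.7 380.1
0.002 0 179.9 264.7 375.3
0.002 0.016 185.5 260.2 379.9
0.004 0 176.5 264.2 375.2
0.004 0.016 181.8 259.7 379.7
[110 109 109 110 110 109 109 109 110 102  93  89  89  89  92 116 131 131
 131 129 129 127 129 130 131 132]
[ 0.48057374 -0.05395547] [0.48587033 0.00123576] 0.05544479304307895 [ 0.47527714 -0.10914669]
[  10   10   57   58 2607] [ 0.48049329 -0.05418427]
[   9   17   59   53 2447] [ 0.4847361  -0.00159857]
```

Emit:
{"method": "drive_tool", "body": {
  "plan": [
    {"wx": 0,"wy": 0,"wz": 0,"dx": 0,"dy": 25,"dz": 0,"claw": 33},
    {"wx": 0,"wy": 0,"wz": 0,"dx": 0,"dy": 45,"dz": 0,"claw": 33},
    {"wx": 0,"wy": 0,"wz": 0,"dx": 0,"dy": 52,"dz": 0,"claw": 33},
    {"wx": 0,"wy": 0,"wz": 0,"dx": 0,"dy": 56,"dz": 0,"claw": 33},
    {"wx": 0,"wy": 0,"wz": 0,"dx": 0,"dy": 56,"dz": 0,"claw": 33},
    {"wx": 0,"wy": 0,"wz": 0,"dx": 0,"dy": 56,"dz": 0,"claw": 33},
    {"wx": 0,"wy": 0,"wz": 0,"dx": 0,"dy": 56,"dz": 0,"claw": 70},
    {"wx": 0,"wy": 0,"wz": 0,"dx": 0,"dy": 56,"dz": 0,"claw": 70},
    {"wx": 0,"wy": 0,"wz": 0,"dx": 0,"dy": 56,"dz": 0,"claw": 70},
    {"wx": 0,"wy": 0,"wz": 0,"dx": 0,"dy": 56,"dz": 0,"claw": 70}
  ]
}}

```text
clock: 6.7
tool_pos: [0.4749, -0.1087, 0.0297]
tcp_rot: [[-0.097, 0.0, 0.995], [-0.995, -0.001, -0.097], [0.001, -1.0, 0.001]]
wrist_force: [-0.0, -0.2, 0.7]
grip_width: 0.0668
```

```bash
python3 -u - <<'E'
from h import *
print(read_state()['tool_pos'],read_state()['wrist_force'])
go([.5666,-.359,.022],Rdown(-5.5))
E
```

```text
[ 0.4748849  -0.10872936  0.0297184 ] [-0.03520611 -0.15815379  0.74685033]
d [240.2   8.1 115.5] w [-0.001 -0.001  0.001] rows 5.3
```

Emit:
{"method": "drive_tool", "body": {
  "plan": [
    {"wx": 0,"wy": 0,"wz": 0,"dx": 0,"dy": -40,"dz": 0,"claw": 91},
    {"wx": 0,"wy": 0,"wz": 0,"dx": 0,"dy": -80,"dz": 0,"claw": 91},
    {"wx": 0,"wy": 0,"wz": 0,"dx": 40,"dy": -80,"dz": 20,"claw": 91},
    {"wx": 0,"wy": 0,"wz": 0,"dx": 80,"dy": -80,"dz": 40,"claw": 91},
    {"wx": 0,"wy": 0,"wz": 0,"dx": 120,"dy": -80,"dz": 60,"claw": 91},
    {"wx": 0,"wy": 0,"wz": 0,"dx": 160,"dy": -80,"dz": 80,"claw": 91},
    {"wx": 0,"wy": 0,"wz": 0,"dx": 200,"dy": -80,"dz": 100,"claw": 91},
    {"wx": 0,"wy": 0,"wz": 0,"dx": 240,"dy": -80,"dz": 116,"claw": 91},
    {"wx": 0,"wy": 0,"wz": 0,"dx": 240,"dy": -60,"dz": 116,"claw": 91},
    {"wx": 0,"wy": 0,"wz": 0,"dx": 240,"dy": -50,"dz": 116,"claw": 91}
  ]
}}

```text
clock: 7.7
tool_pos: [0.5665, -0.3593, 0.0787]
tcp_rot: [[-0.098, -0.0, 0.995], [-0.995, -0.001, -0.098], [0.001, -1.0, -0.0]]
wrist_force: [0.1, 0.6, -0.5]
grip_width: 0.0912
```

```bash
python3 -u - <<'E'
from h import *
go([.5666,-.359,.022],Rdown(-5.5))
E
```

```text
d [-0.3 56.7  0. ] w [ 0.    -0.002  0.001] rows 1.1
```

Emit:
{"method": "drive_tool", "body": {
  "plan": [
    {"wx": 0,"wy": 0,"wz": 0,"dx": 0,"dy": 25,"dz": 0,"claw": 91},
    {"wx": 0,"wy": 0,"wz": 0,"dx": 0,"dy": 45,"dz": 0,"claw": 91},
    {"wx": 0,"wy": 0,"wz": 0,"dx": 0,"dy": 56,"dz": 0,"claw": 60},
    {"wx": 0,"wy": 0,"wz": 0,"dx": 0,"dy": 56,"dz": 0,"claw": 33},
    {"wx": 0,"wy": 0,"wz": 0,"dx": 0,"dy": 56,"dz": 0,"claw": 33},
    {"wx": 0,"wy": 0,"wz": 0,"dx": 0,"dy": 56,"dz": 0,"claw": 33},
    {"wx": 0,"wy": 0,"wz": 0,"dx": 0,"dy": 56,"dz": 0,"claw": 33},
    {"wx": 0,"wy": 0,"wz": 0,"dx": 0,"dy": 56,"dz": 0,"claw": 33},
    {"wx": 0,"wy": 0,"wz": 0,"dx": 0,"dy": 56,"dz": 0,"claw": 33},
    {"wx": 0,"wy": 0,"wz": 0,"dx": 0,"dy": 56,"dz": 0,"claw": 33}
  ]
}}

```text
clock: 8.7
tool_pos: [0.5668, -0.3595, 0.0231]
tcp_rot: [[-0.098, 0.0, 0.995], [-0.995, -0.001, -0.098], [0.001, -1.0, 0.0]]
wrist_force: [-0.2, 0.7, 5.1]
grip_width: 0.0374
```

```bash
python3 -u - <<'E'
from h import *
print(read_state()['tool_pos'],read_state()['grip_width'])
go([.4857,.0028,.085],Rdown(-5.5))
E
```

```text
[ 0.56682516 -0.35951512  0.02311852] 0.03744443856404148
d [-352.5  -62.3 -116.2] w [-0.    -0.002  0.001] rows 7.5
```

Emit:
{"method": "drive_tool", "body": {
  "plan": [
    {"wx": 0,"wy": 0,"wz": 0,"dx": 0,"dy": -40,"dz": 0,"claw": 33},
    {"wx": 0,"wy": 0,"wz": 0,"dx": 0,"dy": -80,"dz": 0,"claw": 33},
    {"wx": 0,"wy": 0,"wz": 0,"dx": -35,"dy": -107,"dz": -10,"claw": 33},
    {"wx": 0,"wy": 0,"wz": 0,"dx": -80,"dy": -107,"dz": -25,"claw": 33},
    {"wx": 0,"wy": 0,"wz": 0,"dx": -125,"dy": -107,"dz": -40,"claw": 33},
    {"wx": 0,"wy": 0,"wz": 0,"dx": -170,"dy": -107,"dz": -55,"claw": 33},
    {"wx": 0,"wy": 0,"wz": 0,"dx": -215,"dy": -107,"dz": -70,"claw": 33},
    {"wx": 0,"wy": 0,"wz": 0,"dx": -260,"dy": -107,"dz": -85,"claw": 33},
    {"wx": 0,"wy": 0,"wz": 0,"dx": -305,"dy": -107,"dz": -101,"claw": 33},
    {"wx": 0,"wy": 0,"wz": 0,"dx": -350,"dy": -107,"dz": -116,"claw": 33}
  ]
}}

```text
clock: 9.7
tool_pos: [0.4845, 0.0019, 0.1296]
tcp_rot: [[-0.098, -0.0, 0.995], [-0.995, -0.001, -0.098], [0.001, -1.0, -0.0]]
wrist_force: [1.1, 0.7, -3.4]
grip_width: 0.0374
```

```bash
python3 -u - <<'E'
from h import *
go([.4857,.0028,.085],Rdown(-5.5))
E
```

```text
d [-1.  44.6  1.1] w [ 0.    -0.002  0.001] rows 0.9
```

Emit:
{"method": "drive_tool", "body": {
  "plan": [
    {"wx": 0,"wy": 0,"wz": 0,"dx": -1,"dy": 20,"dz": 1,"claw": 33},
    {"wx": 0,"wy": 0,"wz": 0,"dx": -1,"dy": 45,"dz": 1,"claw": 33},
    {"wx": 0,"wy": 0,"wz": 0,"dx": -1,"dy": 45,"dz": 1,"claw": 33},
    {"wx": 0,"wy": 0,"wz": 0,"dx": -1,"dy": 45,"dz": 1,"claw": 33},
    {"wx": 0,"wy": 0,"wz": 0,"dx": -1,"dy": 45,"dz": 1,"claw": 33},
    {"wx": 0,"wy": 0,"wz": 0,"dx": -1,"dy": 45,"dz": 1,"claw": 33},
    {"wx": 0,"wy": 0,"wz": 0,"dx": -1,"dy": 45,"dz": 1,"claw": 33},
    {"wx": 0,"wy": 0,"wz": 0,"dx": -1,"dy": 45,"dz": 1,"claw": 33},
    {"wx": 0,"wy": 0,"wz": 0,"dx": -1,"dy": 45,"dz": 1,"claw": 33},
    {"wx": 0,"wy": 0,"wz": 0,"dx": -1,"dy": 45,"dz": 1,"claw": 33}
  ]
}}

```text
clock: 10.7
tool_pos: [0.4856, 0.0027, 0.0846]
tcp_rot: [[-0.098, -0.0, 0.995], [-0.995, -0.001, -0.098], [0.001, -1.0, -0.0]]
wrist_force: [0.5, -0.1, -2.9]
grip_width: 0.0375
```

```bash
python3 -u - <<'E'
from h import *
s=read_state(); c=camera_info('wrist'); im=get_image('wrist'); cv2.imwrite('pics/w4.png',im[:,:,::-1]); p=s['tool_pos']; print(p)
for oy in(-.004,-.002,0,.002,.004):
    print(oy,[proj(c,ring(p[:2]+[0,oy],.033,p[2]-.0231+l))[:,1].min().round(1) for l in(0,.016)])
g=cv2.cvtColor(im,cv2.COLOR_RGB2GRAY); print(g[168:206,319])
E
```

```text
[0.48559524 0.00270998 0.08464862]
-0.004 [np.float64(190.3), np.float64(196.7)]
-0.002 [np.float64(186.9), np.float64(193.0)]
0 [np.float64(183.5), np.float64(189.3)]
0.002 [np.float64(180.0), np.float64(185.6)]
0.004 [np.float64(176.6), np.float64(181.9)]
[112 112 113 112 112 112 111 112 112 112 112 112 112 112 113 111 112 112
 112  96  85  86  87  88  91 116 126 126 126 125 125 124 124 124 124 124
 125 126]
```

View pics/w4.png

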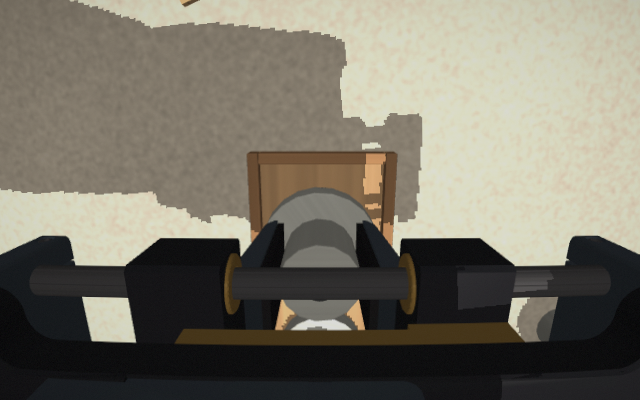

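Pulley sits over the left place, in-hand offset about 2 mm towards -y; correct by 1 mm and lower.

Emit:
{"method": "drive_tool", "body": {
  "plan": [
    {"wx": 0,"wy": 0,"wz": 0,"dx": -1,"dy": 25,"dz": 0,"claw": 33},
    {"wx": 0,"wy": 0,"wz": 0,"dx": -1,"dy": 45,"dz": 0,"claw": 33},
    {"wx": 0,"wy": 0,"wz": 0,"dx": -1,"dy": 51,"dz": 0,"claw": 33},
    {"wx": 0,"wy": 0,"wz": 0,"dx": -1,"dy": 55,"dz": 0,"claw": 33},
    {"wx": 0,"wy": 0,"wz": 0,"dx": -1,"dy": 55,"dz": 0,"claw": 33},
    {"wx": 0,"wy": 0,"wz": 0,"dx": -1,"dy": 55,"dz": 0,"claw": 70},
    {"wx": 0,"wy": 0,"wz": 0,"dx": -1,"dy": 55,"dz": 0,"claw": 70},
    {"wx": 0,"wy": 0,"wz": 0,"dx": -1,"dy": 55,"dz": 0,"claw": 70},
    {"wx": 0,"wy": 0,"wz": 0,"dx": -1,"dy": 55,"dz": 0,"claw": 70},
    {"wx": 0,"wy": 0,"wz": 0,"dx": -1,"dy": 30,"dz": 0,"claw": 91}
  ]
}}

```text
clock: 11.75
tool_pos: [0.4841, 0.0037, 0.0531]
tcp_rot: [[-0.098, -0.004, 0.995], [-0.995, -0.001, -0.098], [0.001, -1.0, -0.004]]
wrist_force: [0.0, 0.3, 0.5]
grip_width: 0.0748
```

```bash
python3 -u - <<'E'
from h import *
go([.681,-.1215,.15],Rdown(-5.5))
E
```

```text
d [105.4 -97.6 207.9] w [ 0.004 -0.003  0.001] rows 5.1
```

Emit:
{"method": "drive_tool", "body": {
  "plan": [
    {"wx": 0.004,"wy": 0,"wz": 0,"dx": 0,"dy": -45,"dz": 0,"claw": 91},
    {"wx": 0.004,"wy": 0,"wz": 0,"dx": 0,"dy": -80,"dz": 15,"claw": 91},
    {"wx": 0.004,"wy": 0,"wz": 0,"dx": 20,"dy": -80,"dz": 55,"claw": 91},
    {"wx": 0.004,"wy": 0,"wz": 0,"dx": 40,"dy": -80,"dz": 95,"claw": 91},
    {"wx": 0.004,"wy": 0,"wz": 0,"dx": 60,"dy": -80,"dz": 135,"claw": 91},
    {"wx": 0.004,"wy": 0,"wz": 0,"dx": 80,"dy": -80,"dz": 175,"claw": 91},
    {"wx": 0.004,"wy": 0,"wz": 0,"dx": 105,"dy": -80,"dz": 208,"claw": 91},
    {"wx": 0.004,"wy": 0,"wz": 0,"dx": 105,"dy": -60,"dz": 208,"claw": 91},
    {"wx": 0.004,"wy": 0,"wz": 0,"dx": 105,"dy": -35,"dz": 208,"claw": 91},
    {"wx": 0.004,"wy": 0,"wz": 0,"dx": 105,"dy": -35,"dz": 208,"claw": 91}
  ]
}}

```text
clock: 12.75
tool_pos: [0.6788, -0.121, 0.0843]
tcp_rot: [[-0.099, -0.005, 0.995], [-0.995, -0.0, -0.099], [0.001, -1.0, -0.005]]
wrist_force: [-0.7, 0.5, -0.8]
grip_width: 0.0911
```

```bash
python3 -u - <<'E'
from h import *
ct=camera_info('top'); it=get_image('top'); cv2.imwrite('pics/top1.png',it[:,:,::-1])
go([.681,-.1215,.029],Rdown(-5.5))
for q in((.475,-.109),(.4857,.0028)): print(hole(ct,it,q,.062))
cv2.imwrite('pics/top1c.png',cv2.resize(it[100:300,120:520,::-1],None,fx=2,fy=2))
E
```

```text
d [ 0.3 57.2  1.5] w [ 0.003 -0.003  0.001] rows 1.1
(array([ 0.469 , -0.1014]), array([361.4, 238.3]), np.float64(1.01))
(array([0.4817, 0.0068]), array([317.5, 234.5]), np.float64(0.31))
```

View pics/top1c.png

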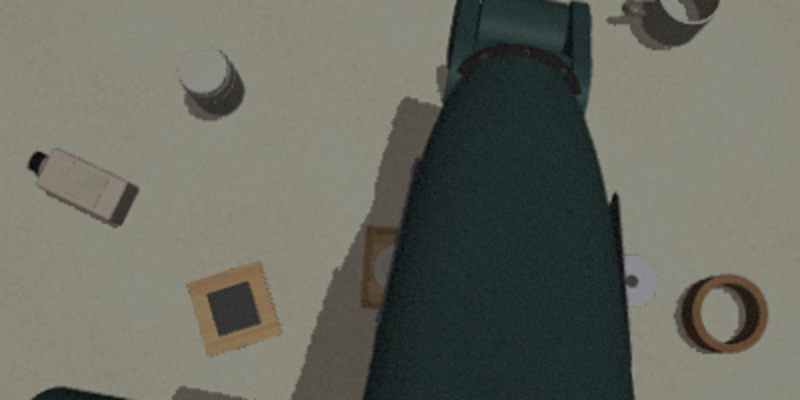

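The arm hides the tray in this top view; the bottle, can and tape are unmoved. I'll check the tray with the wrist camera before inserting the middle pulley. Grip down1 now.

Emit:
{"method": "drive_tool", "body": {
  "plan": [
    {"wx": 0.003,"wy": 0,"wz": 0,"dx": 0,"dy": 25,"dz": 2,"claw": 91},
    {"wx": 0.003,"wy": 0,"wz": 0,"dx": 0,"dy": 45,"dz": 2,"claw": 91},
    {"wx": 0.003,"wy": 0,"wz": 0,"dx": 0,"dy": 57,"dz": 2,"claw": 91},
    {"wx": 0.003,"wy": 0,"wz": 0,"dx": 0,"dy": 57,"dz": 2,"claw": 60},
    {"wx": 0.003,"wy": 0,"wz": 0,"dx": 0,"dy": 57,"dz": 2,"claw": 60},
    {"wx": 0.003,"wy": 0,"wz": 0,"dx": 0,"dy": 57,"dz": 2,"claw": 60},
    {"wx": 0.003,"wy": 0,"wz": 0,"dx": 0,"dy": 57,"dz": 2,"claw": 60},
    {"wx": 0.003,"wy": 0,"wz": 0,"dx": 0,"dy": 57,"dz": 2,"claw": 60},
    {"wx": 0.003,"wy": 0,"wz": 0,"dx": 0,"dy": 20,"dz": 2,"claw": 60},
    {"wx": 0.003,"wy": 0,"wz": 0,"dx": 0,"dy": -20,"dz": 2,"claw": 60}
  ]
}}

```text
clock: 13.8
tool_pos: [0.6804, -0.1209, 0.1056]
tcp_rot: [[-0.099, -0.004, 0.995], [-0.995, -0.0, -0.099], [0.001, -1.0, -0.003]]
wrist_force: [1.3, -0.5, -2.6]
grip_width: 0.0656
```

```bash
python3 -u - <<'E'
from h import *
go([.480,-.0530,.145],Rdown(-5.5))
E
```

```text
d [ -47.8  -38.7 -206.2] w [ 0.003 -0.003  0.001] rows 4.3
```

Emit:
{"method": "drive_tool", "body": {
  "plan": [
    {"wx": 0.003,"wy": 0,"wz": 0,"dx": 10,"dy": -20,"dz": -40,"claw": 60},
    {"wx": 0.003,"wy": 0,"wz": 0,"dx": 30,"dy": -39,"dz": -80,"claw": 60},
    {"wx": 0.003,"wy": 0,"wz": 0,"dx": 50,"dy": -39,"dz": -120,"claw": 60},
    {"wx": 0.003,"wy": 0,"wz": 0,"dx": 75,"dy": -39,"dz": -160,"claw": 60},
    {"wx": 0.003,"wy": 0,"wz": 0,"dx": 100,"dy": -39,"dz": -190,"claw": 60},
    {"wx": 0.003,"wy": 0,"wz": 0,"dx": 100,"dy": -39,"dz": -190,"claw": 60},
    {"wx": 0.003,"wy": 0,"wz": 0,"dx": 100,"dy": -39,"dz": -190,"claw": 60},
    {"wx": 0.003,"wy": 0,"wz": 0,"dx": 100,"dy": -39,"dz": -190,"claw": 60},
    {"wx": 0.003,"wy": 0,"wz": 0,"dx": 100,"dy": -39,"dz": -190,"claw": 60},
    {"wx": 0.003,"wy": 0,"wz": 0,"dx": 100,"dy": -39,"dz": -190,"claw": 60}
  ]
}}

```text
clock: 14.8
tool_pos: [0.4821, -0.2013, 0.1452]
tcp_rot: [[-0.098, -0.001, 0.995], [-0.995, -0.001, -0.098], [0.001, -1.0, -0.001]]
wrist_force: [-0.1, 0.1, -3.2]
grip_width: 0.0656
```

```bash
python3 -u - <<'E'
from h import *
s=read_state(); c=camera_info('wrist'); im=get_image('wrist'); cv2.imwrite('pics/w5.png',im[:,:,::-1]); p=s['tool_pos']; print(p)
for q in((.475,-.109),(.4857,.0028)): print(hole(c,im,q,.062),proj(c,[*q,.062]))
r=dark(c,im,(.480,-.0530),.006,.021); print(r[0],r[1])
print('flange row', [proj(c,ring(p[:2],.033,p[2]-.0285+l))[:,1].min().round(1) for l in(.04,.056)])
E
```

```text
[ 0.48210506 -0.20125957  0.14522312]
(array([ 0.4749, -0.1096]), array([297.5,  86.8]), np.float64(2.29)) [[297.56552896  85.87906205]]
(array([ 0.4838, -0.0018]), array([293.2, -83.4]), np.float64(0.58)) [[295.38580284 -91.28691369]]
[ 0.47567778 -0.05993461] 2995
flange row [np.float64(197.5), np.float64(206.2)]
```

View pics/w5.png

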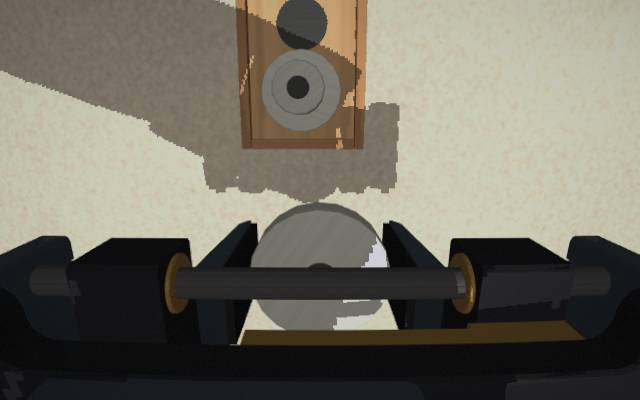

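```bash
python3 -u - <<'E'
from h import *
s=read_state(); c=camera_info('wrist'); im=cv2.imread('pics/w5.png'); p=s['tool_pos']
g=cv2.cvtColor(im,cv2.COLOR_BGR2GRAY); print(g[194:222,318])
for oy in(-.004,-.002,0): print(oy,[proj(c,ring(p[:2]+[0,oy],.033,p[2]-.0285+l))[:,1].min().round(1) for l in(.04,.056)])
print(onz(c,(302,24),.006))
go([.4803,-.0525,.115],Rdown(-5.5))
E
```

```text
[115 116 115 115 115 115 115 144 115  78  80  81  82  82  82  84 103 119
 121 118 118 117 116 114 115 115 116 116]
-0.004 [np.float64(205.6), np.float64(215.1)]
-0.002 [np.float64(201.6), np.float64(210.7)]
0 [np.float64(197.5), np.float64(206.2)]
[[ 0.48098857 -0.05525074  0.006     ]]
d [-147.9   30.1  -16.2] w [ 0.001 -0.002  0.001] rows 3.0
```

Emit:
{"method": "drive_tool", "body": {
  "plan": [
    {"wx": 0,"wy": 0,"wz": 0,"dx": -40,"dy": 0,"dz": -4,"claw": 60},
    {"wx": 0,"wy": 0,"wz": 0,"dx": -80,"dy": 0,"dz": -8,"claw": 60},
    {"wx": 0,"wy": 0,"wz": 0,"dx": -120,"dy": 10,"dz": -12,"claw": 60},
    {"wx": 0,"wy": 0,"wz": 0,"dx": -148,"dy": 25,"dz": -16,"claw": 60},
    {"wx": 0,"wy": 0,"wz": 0,"dx": -148,"dy": 30,"dz": -16,"claw": 60},
    {"wx": 0,"wy": 0,"wz": 0,"dx": -148,"dy": 30,"dz": -16,"claw": 60},
    {"wx": 0,"wy": 0,"wz": 0,"dx": -148,"dy": 30,"dz": -16,"claw": 60},
    {"wx": 0,"wy": 0,"wz": 0,"dx": -148,"dy": 30,"dz": -16,"claw": 60},
    {"wx": 0,"wy": 0,"wz": 0,"dx": -148,"dy": 30,"dz": -16,"claw": 60},
    {"wx": 0,"wy": 0,"wz": 0,"dx": -148,"dy": 30,"dz": -16,"claw": 60}
  ]
}}

```text
clock: 15.85
tool_pos: [0.4807, -0.0529, 0.1154]
tcp_rot: [[-0.098, -0.0, 0.995], [-0.995, -0.001, -0.098], [0.001, -1.0, -0.0]]
wrist_force: [0.9, 0.2, -2.5]
grip_width: 0.0655
```

```bash
python3 -u - <<'E'
from h import *
s=read_state(); c=camera_info('wrist'); im=get_image('wrist'); cv2.imwrite('pics/w6.png',im[:,:,::-1]); p=s['tool_pos']; print(p)
print(hole(c,im,(.4857,.0028),.062))
go([.4802,-.052,.0345],Rdown(-5.5))
E
```

```text
[ 0.48069812 -0.05291652  0.11540329]
(array([0.4854, 0.0023]), array([319.2, 140. ]), np.float64(2.3))
d [-0.8 80.8 -0.5] w [ 0.    -0.002  0.001] rows 1.6
```

Emit:
{"method": "drive_tool", "body": {
  "plan": [
    {"wx": 0,"wy": 0,"wz": 0,"dx": -1,"dy": 15,"dz": -0.5,"claw": 60},
    {"wx": 0,"wy": 0,"wz": 0,"dx": -1,"dy": 30,"dz": -0.5,"claw": 60},
    {"wx": 0,"wy": 0,"wz": 0,"dx": -1,"dy": 42,"dz": -0.5,"claw": 60},
    {"wx": 0,"wy": 0,"wz": 0,"dx": -1,"dy": 52,"dz": -0.5,"claw": 60},
    {"wx": 0,"wy": 0,"wz": 0,"dx": -1,"dy": 62,"dz": -0.5,"claw": 60},
    {"wx": 0,"wy": 0,"wz": 0,"dx": -1,"dy": 70,"dz": -0.5,"claw": 60},
    {"wx": 0,"wy": 0,"wz": 0,"dx": -1,"dy": 76,"dz": -0.5,"claw": 60},
    {"wx": 0,"wy": 0,"wz": 0,"dx": -1,"dy": 80,"dz": -0.5,"claw": 60},
    {"wx": 0,"wy": 0,"wz": 0,"dx": -1,"dy": 80,"dz": -0.5,"claw": 60},
    {"wx": 0,"wy": 0,"wz": 0,"dx": -1,"dy": 80,"dz": -0.5,"claw": 60}
  ]
}}

```text
clock: 16.9
tool_pos: [0.4804, -0.0519, 0.0354]
tcp_rot: [[-0.098, 0.0, 0.995], [-0.995, -0.001, -0.098], [0.001, -1.0, 0.0]]
wrist_force: [-0.9, 0.6, -2.8]
grip_width: 0.0652
```

Emit:
{"method": "drive_tool", "body": {
  "plan": [
    {"wx": 0,"wy": 0,"wz": 0,"dx": 0,"dy": 1,"dz": 0,"claw": 60},
    {"wx": 0,"wy": 0,"wz": 0,"dx": 0,"dy": 1,"dz": 0,"claw": 60},
    {"wx": 0,"wy": 0,"wz": 0,"dx": 0,"dy": 1,"dz": 0,"claw": 84},
    {"wx": 0,"wy": 0,"wz": 0,"dx": 0,"dy": 1,"dz": 0,"claw": 84},
    {"wx": 0,"wy": 0,"wz": 0,"dx": 0,"dy": 1,"dz": 0,"claw": 84},
    {"wx": 0,"wy": 0,"wz": 0,"dx": 0,"dy": 1,"dz": 0,"claw": 84},
    {"wx": 0,"wy": 0,"wz": 0,"dx": 0,"dy": -30,"dz": 0,"claw": 84},
    {"wx": 0,"wy": 0,"wz": 0,"dx": 0,"dy": -70,"dz": 0,"claw": 91},
    {"wx": 0,"wy": 0,"wz": 0,"dx": 40,"dy": -80,"dz": 0,"claw": 91},
    {"wx": 0,"wy": 0,"wz": 0,"dx": 80,"dy": -80,"dz": -6,"claw": 91}
  ]
}}

```text
clock: 17.9
tool_pos: [0.4683, -0.1318, 0.1177]
tcp_rot: [[-0.096, 0.004, 0.995], [-0.995, -0.002, -0.096], [0.002, -1.0, 0.005]]
wrist_force: [0.5, -0.0, 0.3]
grip_width: 0.0909
```

```bash
python3 -u - <<'E'
from h import *
go([.459,-.2875,.10],Rdown(-5.5))
E
```

```text
d [155.9  18.    5.5] w [-0.005 -0.     0.002] rows 3.1
```

Emit:
{"method": "drive_tool", "body": {
  "plan": [
    {"wx": -0.005,"wy": 0,"wz": 0,"dx": 45,"dy": 0,"dz": 2,"claw": 91},
    {"wx": -0.005,"wy": 0,"wz": 0,"dx": 90,"dy": 0,"dz": 4,"claw": 91},
    {"wx": -0.005,"wy": 0,"wz": 0,"dx": 130,"dy": 0,"dz": 5,"claw": 91},
    {"wx": -0.005,"wy": 0,"wz": 0,"dx": 156,"dy": 0,"dz": 5,"claw": 91},
    {"wx": -0.005,"wy": 0,"wz": 0,"dx": 156,"dy": 10,"dz": 5,"claw": 91},
    {"wx": -0.005,"wy": 0,"wz": 0,"dx": 156,"dy": 30,"dz": 5,"claw": 91},
    {"wx": -0.005,"wy": 0,"wz": 0,"dx": 156,"dy": 50,"dz": 5,"claw": 91},
    {"wx": -0.005,"wy": 0,"wz": 0,"dx": 156,"dy": 75,"dz": 5,"claw": 91},
    {"wx": -0.005,"wy": 0,"wz": 0,"dx": 156,"dy": 89,"dz": 5,"claw": 91},
    {"wx": -0.005,"wy": 0,"wz": 0,"dx": 156,"dy": 89,"dz": 5,"claw": 91}
  ]
}}

```text
clock: 18.9
tool_pos: [0.4577, -0.2866, 0.0272]
tcp_rot: [[-0.096, -0.003, 0.995], [-0.995, 0.0, -0.096], [-0.0, -1.0, -0.003]]
wrist_force: [-0.0, 0.6, 0.2]
grip_width: 0.0912
```

Emit:
{"method": "drive_tool", "body": {
  "plan": [
    {"wx": 0,"wy": 0,"wz": 0,"dx": 0,"dy": 0,"dz": 0,"claw": 60},
    {"wx": 0,"wy": 0,"wz": 0,"dx": 0,"dy": 0,"dz": 0,"claw": 60},
    {"wx": 0,"wy": 0,"wz": 0,"dx": 0,"dy": 0,"dz": 0,"claw": 60},
    {"wx": 0,"wy": 0,"wz": 0,"dx": 0,"dy": 0,"dz": 0,"claw": 60},
    {"wx": 0,"wy": 0,"wz": 0,"dx": 0,"dy": 0,"dz": 0,"claw": 60},
    {"wx": 0,"wy": 0,"wz": 0,"dx": 0,"dy": 0,"dz": 0,"claw": 60},
    {"wx": 0,"wy": 0,"wz": 0,"dx": 0,"dy": -30,"dz": 0,"claw": 60},
    {"wx": 0,"wy": 0,"wz": 0,"dx": 0,"dy": -70,"dz": 0,"claw": 60},
    {"wx": 0,"wy": 0,"wz": 0,"dx": 0,"dy": -110,"dz": 0,"claw": 60},
    {"wx": 0,"wy": 0,"wz": 0,"dx": 0,"dy": -140,"dz": 0,"claw": 60}
  ]
}}

```text
clock: 19.9
tool_pos: [0.4583, -0.2868, 0.1697]
tcp_rot: [[-0.096, -0.002, 0.995], [-0.995, -0.0, -0.096], [0.001, -1.0, -0.002]]
wrist_force: [0.7, 0.6, -2.1]
grip_width: 0.0657
```

```bash
python3 -u - <<'E'
from h import *
go([.4825,-.195,.165],Rdown(-5.5))
E
```

```text
d [-93.6   4.6  15.3] w [0.002 0.    0.001] rows 1.9
```

Emit:
{"method": "drive_tool", "body": {
  "plan": [
    {"wx": 0.002,"wy": 0,"wz": 0,"dx": -45,"dy": 0,"dz": 8,"claw": 60},
    {"wx": 0.002,"wy": 0,"wz": 0,"dx": -94,"dy": 5,"dz": 15,"claw": 60},
    {"wx": 0.002,"wy": 0,"wz": 0,"dx": -94,"dy": 5,"dz": 15,"claw": 60},
    {"wx": 0.002,"wy": 0,"wz": 0,"dx": -94,"dy": 5,"dz": 15,"claw": 60},
    {"wx": 0.002,"wy": 0,"wz": 0,"dx": -94,"dy": 5,"dz": 15,"claw": 60},
    {"wx": 0.002,"wy": 0,"wz": 0,"dx": -94,"dy": 5,"dz": 15,"claw": 60},
    {"wx": 0.002,"wy": 0,"wz": 0,"dx": -94,"dy": 5,"dz": 15,"claw": 60},
    {"wx": 0.002,"wy": 0,"wz": 0,"dx": -94,"dy": 5,"dz": 15,"claw": 60},
    {"wx": 0.002,"wy": 0,"wz": 0,"dx": -94,"dy": 5,"dz": 15,"claw": 60},
    {"wx": 0.002,"wy": 0,"wz": 0,"dx": -94,"dy": 5,"dz": 15,"claw": 60}
  ]
}}

```text
clock: 20.9
tool_pos: [0.4821, -0.1948, 0.1645]
tcp_rot: [[-0.096, -0.0, 0.995], [-0.995, -0.001, -0.096], [0.001, -1.0, -0.0]]
wrist_force: [-0.4, 0.5, -3.0]
grip_width: 0.0653
```

```bash
python3 -u - <<'E'
from h import *
s=read_state(); c=camera_info('wrist'); im=get_image('wrist'); cv2.imwrite('pics/w7.png',im[:,:,::-1]); p=s['tool_pos']; print(p)
for q in((.4749,-.1096),(.4802,-.0537)): print(hole(c,im,q,.062),proj(c,[*q,.062]))
g=cv2.cvtColor(im,cv2.COLOR_RGB2GRAY); print(g[194:222,318])
for oy in(-.004,-.002,0): print(oy,[proj(c,ring(p[:2]+[0,oy],.033,p[2]-.0285+l))[:,1].min().round(1) for l in(.04,.056)])
go([.4749,-.109,.12],Rdown(-5.5))
E
```

```text
[ 0.482109   -0.19478621  0.16452679]
(array([ 0.4748, -0.1096]), array([300.1,  97.5]), np.float64(2.29)) [[300.20728479  97.54376561]]
(array([ 0.4796, -0.0537]), array([298.5,  18.6]), np.float64(2.34)) [[299.27550019  18.53542195]]
[193 194 196 195 195 197 199 196 138  78  76  78  78  77  77  77  89 112
 119 116 114 114 113 113 113 115 113 113]
-0.004 [np.float64(205.7), np.float64(215.1)]
-0.002 [np.float64(201.6), np.float64(210.7)]
0 [np.float64(197.6), np.float64(206.3)]
d [-84.7  44.5 -15.4] w [0.    0.    0.001] rows 1.9
```

View pics/w7.png

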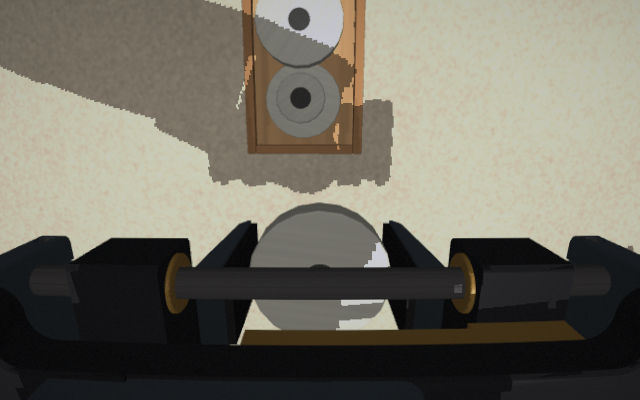

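Right pulley hole at (300,97) and middle hole at (298,19) are on their nominal places. In-hand offset is about -2 mm in y, so the target TCP is (.4752,-.1077).

Emit:
{"method": "drive_tool", "body": {
  "plan": [
    {"wx": 0,"wy": 0,"wz": 0,"dx": -45,"dy": 0,"dz": -8,"claw": 60},
    {"wx": 0,"wy": 0,"wz": 0,"dx": -86,"dy": 10,"dz": -15,"claw": 60},
    {"wx": 0,"wy": 0,"wz": 0,"dx": -86,"dy": 30,"dz": -15,"claw": 60},
    {"wx": 0,"wy": 0,"wz": 0,"dx": -86,"dy": 50,"dz": -15,"claw": 60},
    {"wx": 0,"wy": 0,"wz": 0,"dx": -86,"dy": 60,"dz": -15,"claw": 60},
    {"wx": 0,"wy": 0,"wz": 0,"dx": -86,"dy": 65,"dz": -15,"claw": 60},
    {"wx": 0,"wy": 0,"wz": 0,"dx": -86,"dy": 68,"dz": -15,"claw": 60},
    {"wx": 0,"wy": 0,"wz": 0,"dx": -86,"dy": 68,"dz": -15,"claw": 60},
    {"wx": 0,"wy": 0,"wz": 0,"dx": -86,"dy": 68,"dz": -15,"claw": 60},
    {"wx": 0,"wy": 0,"wz": 0,"dx": -86,"dy": 68,"dz": -15,"claw": 60}
  ]
}}

```text
clock: 21.95
tool_pos: [0.4757, -0.1079, 0.097]
tcp_rot: [[-0.096, 0.0, 0.995], [-0.995, -0.001, -0.096], [0.001, -1.0, 0.0]]
wrist_force: [-0.4, 0.1, -2.1]
grip_width: 0.0652
```

```bash
python3 -u - <<'E'
from h import *
print(read_state()['wrist_force'])
go([.4752,-.1077,.0895],Rdown(-5.5))
E
```

```text
[-0.43172098  0.08883972 -2.06438558]
d [-0.1  7.5 -0.5] w [-0.    -0.     0.001] rows 0.2
```

Lower in small steps to feel contact.

Emit:
{"method": "drive_tool", "body": {
  "plan": [
    {"wx": 0,"wy": 0,"wz": 0,"dx": 0,"dy": 2,"dz": -0.5,"claw": 60},
    {"wx": 0,"wy": 0,"wz": 0,"dx": 0,"dy": 4,"dz": -0.5,"claw": 60},
    {"wx": 0,"wy": 0,"wz": 0,"dx": 0,"dy": 5,"dz": -0.5,"claw": 60},
    {"wx": 0,"wy": 0,"wz": 0,"dx": 0,"dy": 6,"dz": -0.5,"claw": 60},
    {"wx": 0,"wy": 0,"wz": 0,"dx": 0,"dy": 6.5,"dz": -0.5,"claw": 60},
    {"wx": 0,"wy": 0,"wz": 0,"dx": 0,"dy": 7,"dz": -0.5,"claw": 60},
    {"wx": 0,"wy": 0,"wz": 0,"dx": 0,"dy": 7,"dz": -0.5,"claw": 60},
    {"wx": 0,"wy": 0,"wz": 0,"dx": 0,"dy": 7,"dz": -0.5,"claw": 60},
    {"wx": 0,"wy": 0,"wz": 0,"dx": 0,"dy": 7,"dz": -0.5,"claw": 60},
    {"wx": 0,"wy": 0,"wz": 0,"dx": 0,"dy": 7,"dz": -0.5,"claw": 60}
  ]
}}

```text
clock: 22.95
tool_pos: [0.4753, -0.1079, 0.0901]
tcp_rot: [[-0.096, 0.0, 0.995], [-0.995, -0.001, -0.096], [0.001, -1.0, 0.001]]
wrist_force: [-2.4, 1.2, 5.0]
grip_width: 0.0652
```

Emit:
{"method": "drive_tool", "body": {
  "plan": [
    {"wx": 0,"wy": 0,"wz": 0,"dx": 0,"dy": 0,"dz": 0,"claw": 86},
    {"wx": 0,"wy": 0,"wz": 0,"dx": 0,"dy": 0,"dz": 0,"claw": 86},
    {"wx": 0,"wy": 0,"wz": 0,"dx": 0,"dy": 0,"dz": 0,"claw": 86},
    {"wx": 0,"wy": 0,"wz": 0,"dx": 0,"dy": 0,"dz": 0,"claw": 86},
    {"wx": 0,"wy": 0,"wz": 0,"dx": 0,"dy": 0,"dz": 0,"claw": 86},
    {"wx": 0,"wy": 0,"wz": 0,"dx": 0,"dy": -15,"dz": 0,"claw": 86},
    {"wx": 0,"wy": 0,"wz": 0,"dx": 0,"dy": -45,"dz": 0,"claw": 86},
    {"wx": 0,"wy": 0,"wz": 0,"dx": 0,"dy": -85,"dz": 0,"claw": 86},
    {"wx": 0,"wy": 0,"wz": 0,"dx": 0,"dy": -110,"dz": 0,"claw": 86},
    {"wx": 0,"wy": 0,"wz": 0,"dx": 0,"dy": -110,"dz": 0,"claw": 86}
  ]
}}

```text
clock: 23.95
tool_pos: [0.4771, -0.1083, 0.2035]
tcp_rot: [[-0.096, 0.006, 0.995], [-0.995, -0.002, -0.096], [0.002, -1.0, 0.006]]
wrist_force: [-0.0, 0.3, -1.0]
grip_width: 0.0861
```

```bash
python3 -u - <<'E'
from h import *
it=get_image('top'); c=camera_info('top')
for d in cut_out('top','bottle_mid')[:2]: print(round(d['confidence'],2),d['at'],d['mask'].sum())
# own mask: bright blob in ROI
g=cv2.cvtColor(it,cv2.COLOR_RGB2GRAY)
cv2.imwrite('pics/b1.png',cv2.resize(it[150:290,110:280,::-1],None,fx=4,fy=4,interpolation=cv2.INTER_CUBIC))
print(read_state()['joints'].round(1))
E
```

```text
0.73 [163.3, 193.7] 1099
[-15.5   3.3 124.1  -0.   52.6 -10. ]
```

View pics/b1.png

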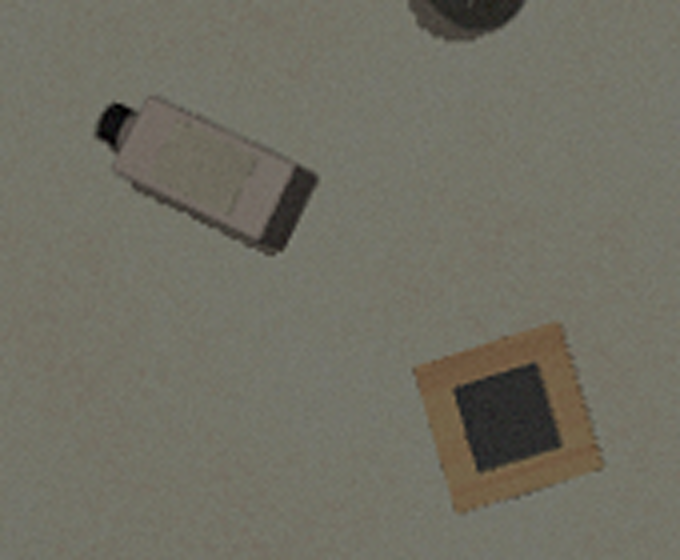

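```bash
python3 -u - <<'E'
from h import *
c=camera_info('top')
q=np.array([(152,96),(113,168),(258,240),(302,166)])/4-.375+[110,150]
P=onz(c,q,.056)[:,:2]; print(P.round(4)); 
for i in range(4): print(np.linalg.norm(P[i]-P[(i+1)%4]).round(4))
u=P[:2].mean(0)-P[2:].mean(0); L=np.linalg.norm(u); u/=L; m=P.mean(0); print('axis yaw',np.degrees(np.arctan2(u[1],u[0])),'body centre',m,'L',L)
E
```

```text
[[0.6504 0.4401]
 [0.6042 0.465 ]
 [0.5549 0.3685]
 [0.6015 0.3404]]
0.0524
0.1083
0.0544
0.111
axis yaw 63.40851235774772 body centre [0.60275041 0.40347395] L 0.10967076443834307
```

```bash
python3 -u - <<'E'
from h import *
s=read_state(); open('log.txt','a').write(repr((s['joints'].tolist(),s['tool_pos'].tolist(),s['tcp_rot'].tolist()))+'\n')
go([.57,.33,.25],Rdown(-26.6))
E
```

```text
d [-444.8  -50.2   52.4] w [-0.002  0.368  0.001] rows 9.0
```

Emit:
{"method": "drive_tool", "body": {
  "plan": [
    {"wx": 0,"wy": 0.05,"wz": 0,"dx": -45,"dy": -5,"dz": 5,"claw": 91},
    {"wx": 0,"wy": 0.1,"wz": 0,"dx": -90,"dy": -10,"dz": 10,"claw": 91},
    {"wx": 0,"wy": 0.15,"wz": 0,"dx": -135,"dy": -15,"dz": 15,"claw": 91},
    {"wx": 0,"wy": 0.2,"wz": 0,"dx": -180,"dy": -20,"dz": 20,"claw": 91},
    {"wx": 0,"wy": 0.25,"wz": 0,"dx": -225,"dy": -25,"dz": 25,"claw": 91},
    {"wx": 0,"wy": 0.3,"wz": 0,"dx": -270,"dy": -30,"dz": 30,"claw": 91},
    {"wx": 0,"wy": 0.368,"wz": 0,"dx": -315,"dy": -35,"dz": 35,"claw": 91},
    {"wx": 0,"wy": 0.368,"wz": 0,"dx": -360,"dy": -40,"dz": 40,"claw": 91},
    {"wx": 0,"wy": 0.368,"wz": 0,"dx": -405,"dy": -45,"dz": 47,"claw": 91},
    {"wx": 0,"wy": 0.368,"wz": 0,"dx": -445,"dy": -50,"dz": 52,"claw": 91}
  ]
}}

```text
clock: 25.05
tool_pos: [0.5692, 0.3322, 0.2478]
tcp_rot: [[-0.447, -0.001, 0.894], [-0.894, -0.002, -0.447], [0.002, -1.0, 0.0]]
wrist_force: [0.5, 0.6, 0.5]
grip_width: 0.091
```

```bash
python3 -u - <<'E'
from h import *
s=read_state(); open('log.txt','a').write(repr((s['joints'].tolist(),s['tool_pos'].tolist(),s['tcp_rot'].tolist()))+'\n')
print(s['joints'].round(2),s['tool_pos'].round(4))
# tilt 40 deg: approach leaning toward -u (tool body over the cap side)
u=np.array([np.cos(np.radians(63.4)),np.sin(np.radians(63.4)),0])
for t in(40,):
    th=np.radians(t); y=-np.sin(th)*u-[0,0,np.cos(th)]; z=Rdown(-26.6)[:,2]; Rt=np.c_[np.cross(y,z),y,z]
    go(np.array([.603,.4035,.20])+.03*u,Rt)
E
```

```text
[ 2.8280e+01  1.6050e+01  1.0317e+02 -1.0000e-01  6.0890e+01  5.4890e+01] [0.5692 0.3322 0.2478]
d [-109.    47.6   -1.7] w [-0.     0.001 -0.696] rows 4.6
```

Emit:
{"method": "drive_tool", "body": {
  "plan": [
    {"wx": 0,"wy": 0,"wz": -0.1,"dx": -20,"dy": 0,"dz": 0,"claw": 91},
    {"wx": 0,"wy": 0,"wz": -0.2,"dx": -40,"dy": 0,"dz": 0,"claw": 91},
    {"wx": 0,"wy": 0,"wz": -0.3,"dx": -60,"dy": 0,"dz": 0,"claw": 91},
    {"wx": 0,"wy": 0,"wz": -0.4,"dx": -80,"dy": 10,"dz": 0,"claw": 91},
    {"wx": 0,"wy": 0,"wz": -0.5,"dx": -100,"dy": 20,"dz": -2,"claw": 91},
    {"wx": 0,"wy": 0,"wz": -0.6,"dx": -109,"dy": 30,"dz": -2,"claw": 91},
    {"wx": 0,"wy": 0,"wz": -0.7,"dx": -109,"dy": 40,"dz": -2,"claw": 91},
    {"wx": 0,"wy": 0,"wz": -0.7,"dx": -109,"dy": 47,"dz": -2,"claw": 91},
    {"wx": 0,"wy": 0,"wz": -0.7,"dx": -109,"dy": 47,"dz": -2,"claw": 91},
    {"wx": 0,"wy": 0,"wz": -0.7,"dx": -109,"dy": 47,"dz": -2,"claw": 91}
  ]
}}

```text
clock: 26.05
tool_pos: [0.6162, 0.43, 0.2007]
tcp_rot: [[-0.342, -0.288, 0.894], [-0.684, -0.577, -0.447], [0.645, -0.765, 0.0]]
wrist_force: [0.4, 0.0, 0.6]
grip_width: 0.091
```

```bash
cat > kin.py <<'E'
from h import *
def Rz(t): return R.from_euler('z',t,degrees=True).as_matrix()
def Ry(t): return R.from_euler('y',t,degrees=True).as_matrix()
def fk(q,k):
    a1,h,L2,e,L3,Lt,lat,s4,s6=k
    A=Rz(q[0]); p=A@[a1,lat,h]; A=A@Ry(q[1]); p=p+A@[0,0,L2]; A=A@Ry(q[2]); p=p+A@[e,0,L3]
    A=A@Rz(s4*q[3])@Ry(q[4])@Rz(s6*q[5]); return p+A@[0,0,Lt],A
# tool: y=approach(+z of wrist); jaw z, x by constant turn Q fitted
E
python3 -u - <<'E'
from kin import *
s=read_state(); open('log.txt','a').write(repr((s['joints'].tolist(),s['tool_pos'].tolist(),s['tcp_rot'].tolist()))+'\n')
print(s['joints'].round(2),s['tool_pos'].round(4),s['tcp_rot'].round(3))
D=[eval(l) for l in open('log.txt')]
D.append(([69.769,21.709,99.362,0,58.929,-1.908],[.22,.665,.214],None))
for s4 in(1,-1):
  f=lambda v:np.concatenate([fk(q,[*v,s4,1])[0]-p for q,p,_ in D]+[.1*(fk(q,[*v,s4,1])[1][:,2]-np.array(r)[:,1]) for q,p,r in D if r])
  o=least_squares(f,[.05,.4,.5,0.05,.5,.3,.02]); print(s4,o.x.round(4),np.abs(o.fun).max())
  for s6 in(1,-1):
    print(s6,[(fk(q,[*o.x,s4,s6])[1].T@np.array(r)).round(2).tolist() for q,p,r in D if r][::2])
E
```

```text
[ 38.67  44.32  72.13 -15.94 100.58  67.59] [0.6162 0.43   0.2007] [[-0.342 -0.288  0.894]
 [-0.684 -0.577 -0.447]
 [ 0.645 -0.765  0.   ]]
1 [-0.0011  0.3156  0.5522  0.0392  0.6035  0.2696  0.0234] 0.00018943370269686177
1 [[[-0.0, 0.0, -1.0], [-1.0, 0.0, 0.0], [0.0, 1.0, -0.0]], [[-0.0, -0.0, -1.0], [-1.0, 0.0, 0.0], [0.0, 1.0, -0.0]]]
-1 [[[-0.34, 0.0, -0.94], [-0.94, 0.0, 0.34], [0.0, 1.0, -0.0]], [[0.7, -0.0, 0.71], [0.71, -0.0, -0.7], [0.0, 1.0, -0.0]]]
-1 [ 0.2705  0.8682  0.1644  0.5344  0.694  -0.0137  0.006 ] 0.0571310279962734
1 [[[-0.0, 0.0, -1.0], [-1.0, -0.0, 0.0], [-0.0, 1.0, 0.0]], [[0.15, -0.47, -0.87], [-0.97, -0.22, -0.05], [-0.17, 0.85, -0.49]]]
-1 [[[-0.34, -0.0, -0.94], [-0.94, -0.0, 0.34], [-0.0, 1.0, 0.0]], [[0.58, 0.49, 0.65], [0.8, -0.17, -0.58], [-0.17, 0.85, -0.49]]]
```

```bash
cat >> kin.py <<'E'
k=[-.0011,.3156,.5522,.0392,.6035,.2696,.0234,1,1]
Q=np.array([[0,0,-1],[-1,0,0],[0,1,0.]])
lo=np.array([-158.91,-42.39,.06,-60.88,17.5,-176.32]);hi=np.array([158.91,125.64,152.35,240.88,164.5,176.32])
def ik(p,Rt,seeds):
    best=None
    for s in seeds:
        f=lambda q:(lambda P,A:np.r_[(P-p)*5,(A@Q-Rt).ravel()])(*fk(q,k))
        o=least_squares(f,np.clip(s,lo+.1,hi-.1),bounds=(lo,hi),x_scale=30)
        if best is None or o.cost<best.cost: best=o
    return best.x,best.cost
def tilt(uyaw,t,flip):
    """tool leaning t deg from straight down, approach going towards -u; flip: tool x=+u side or -u"""
    u=np.array([np.cos(np.radians(uyaw)),np.sin(np.radians(uyaw)),0]); th=np.radians(t)
    y=-np.sin(th)*u-[0,0,np.cos(th)]; z=np.cross(u,[0,0,1.])*flip; return np.c_[np.cross(y,z),y,z],u
E
python3 -u - <<'E'
from kin import *
q0=read_state()['joints']
sd=[q0,q0+[0,0,0,0,0,180],q0-[0,0,0,0,0,180],[25,-10,120,0,30,0],[25,0,110,90,60,0],[25,0,110,-50,60,0],[20,0,110,150,60,0],[20,0,110,90,60,120],[20,0,110,90,60,-120]]
for flip in(1,-1):
  for al in(20,30,40):
    Rt,u=tilt(63.4,al,flip); g=np.array([.603,.4035,.035])+.015*u; q,co=ik(g+.019*Rt[:,1],Rt,sd); print('PICK',flip,al,q.round(0),'%.1e'%co)
    for fy in(16.05,106.05,-73.95,196.05):
      Rf,uf=tilt(fy,-(90-al),flip); g=np.array([.441,.219,.077]); q,co=ik(g+.019*Rf[:,1],Rf,sd)
      if co<1e-4: print('  place',fy,q.round(0),'%.1e'%co,'wrist c',(g-(.2696-.019)*Rf[:,1]).round(2))
E
```

```text
PICK 1 20 [ 36.  45.  87. -10.  66.  68.] 2.0e-29
  place 16.05 [ 31.  36. 146. 194.  72. -90.] 7.2e-31 wrist c [0.21 0.15 0.16]
  place 106.05 [ -3.  39. 122.  65.  77. -72.] 1.7e-30 wrist c [ 0.51 -0.01  0.16]
  place -73.95 [  48.   42.  114.  -54.   84. -111.] 1.6e-24 wrist c [0.38 0.45 0.16]
  place 196.05 [ 21.  49.  97.   5. 105. -87.] 1.2e-30 wrist c [0.67 0.28 0.16]
PICK 1 30 [ 37.  49.  81. -13.  77.  70.] 2.2e-30
  place 16.05 [ 30.  27. 146. 195.  54. -92.] 1.9e-28 wrist c [0.23 0.16 0.2 ]
  place 106.05 [ -1.  34. 124.  62.  69. -67.] 6.2e-31 wrist c [0.5  0.01 0.2 ]
  place -73.95 [  46.   37.  116.  -51.   76. -114.] 4.0e-30 wrist c [0.38 0.43 0.2 ]
  place 196.05 [ 21.  44. 100.   5.  96. -87.] 7.7e-31 wrist c [0.65 0.28 0.2 ]
PICK 1 40 [ 38.  54.  76. -16.  88.  71.] 6.3e-31
  place 16.05 [ 29.  21. 145. 196.  36. -95.] 4.7e-29 wrist c [0.26 0.17 0.24]
  place 106.05 [  1.  29. 125.  58.  60. -61.] 3.8e-25 wrist c [0.49 0.03 0.24]
  place -73.95 [  44.   32.  118.  -47.   68. -118.] 7.3e-29 wrist c [0.39 0.4  0.24]
  place 196.05 [ 22.  39. 104.   4.  87. -87.] 8.5e-
[... 458 characters left out ...]
8e-31
  place 16.05 [ 30.  27. 146. 195.  54.  88.] 2.6e-31 wrist c [0.23 0.16 0.2 ]
  place 106.05 [ -1.  34. 124.  62.  69. 113.] 6.8e-31 wrist c [0.5  0.01 0.2 ]
  place -73.95 [ 46.  37. 116. -51.  76.  66.] 1.2e-30 wrist c [0.38 0.43 0.2 ]
  place 196.05 [ 21.  44. 100.   5.  96.  93.] 2.7e-28 wrist c [0.65 0.28 0.2 ]
PICK -1 40 [  38.   54.   76.  -16.   88. -109.] 2.0e-29
  place 16.05 [ 29.  21. 145. 196.  36.  85.] 1.4e-26 wrist c [0.26 0.17 0.24]
  place 106.05 [  1.  29. 125.  58.  60. 119.] 1.0e-30 wrist c [0.49 0.03 0.24]
  place -73.95 [ 44.  32. 118. -47.  68.  62.] 4.0e-31 wrist c [0.39 0.4  0.24]
  place 196.05 [ 22.  39. 104.   4.  87.  93.] 3.6e-31 wrist c [0.63 0.27 0.24]
```

```bash
python3 -u - <<'E'
from kin import *
s=read_state(); c=camera_info('wrist'); im=get_image('wrist').copy()
cv2.imwrite('pics/w8.png',im[:,:,::-1])
u=np.array([np.cos(np.radians(63.4)),np.sin(np.radians(63.4)),0]); v=np.array([-u[1],u[0],0]); b=np.array([.603,.4035,0])
print('pred corners',[(proj(c,b+i*.056*u+j*.028*v+[0,0,.056])[0].round(0)).tolist() for i,j in((1,1),(1,-1),(-1,-1),(-1,1))])
Rt,_=tilt(63.4,40,1); g=b+.015*u+[0,0,.035]; tcp=g+.019*Rt[:,1]; print(tcp)
go(tcp-.07*Rt[:,1],Rt); go(tcp,Rt)
E
```

```text
pred corners [[282.0, 55.0], [359.0, 55.0], [349.0, 160.0], [292.0, 160.0]]
[0.60424792 0.40599204 0.02044516]
d [-95.9  85.9  -0.1] w [-0.001 -0.     0.002] rows 2.6
d [-96.  155.9  -0.2] w [-0.001 -0.     0.002] rows 3.7
```

View pics/w8.png

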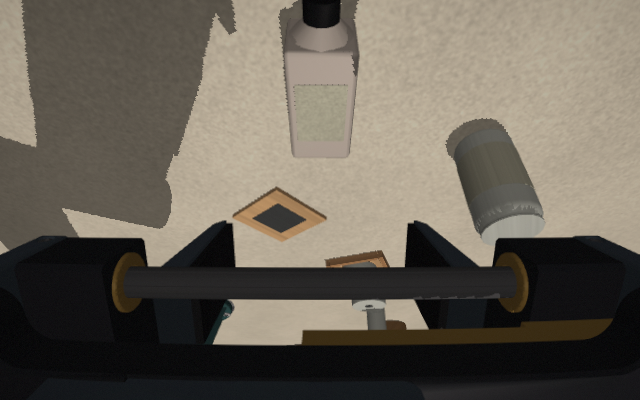

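Bottle at rows 50–158, columns 286–357 matches the prediction. Approach along the tool axis.

Emit:
{"method": "drive_tool", "body": {
  "plan": [
    {"wx": 0,"wy": 0,"wz": 0,"dx": -45,"dy": 0,"dz": 0,"claw": 91},
    {"wx": 0,"wy": 0,"wz": 0,"dx": -96,"dy": 20,"dz": 0,"claw": 91},
    {"wx": 0,"wy": 0,"wz": 0,"dx": -96,"dy": 50,"dz": 0,"claw": 91},
    {"wx": 0,"wy": 0,"wz": 0,"dx": -96,"dy": 80,"dz": 0,"claw": 91},
    {"wx": 0,"wy": 0,"wz": 0,"dx": -96,"dy": 105,"dz": 0,"claw": 91},
    {"wx": 0,"wy": 0,"wz": 0,"dx": -96,"dy": 130,"dz": 0,"claw": 91},
    {"wx": 0,"wy": 0,"wz": 0,"dx": -96,"dy": 148,"dz": 0,"claw": 91},
    {"wx": 0,"wy": 0,"wz": 0,"dx": -96,"dy": 156,"dz": 0,"claw": 91},
    {"wx": 0,"wy": 0,"wz": 0,"dx": -96,"dy": 156,"dz": 0,"claw": 91},
    {"wx": 0,"wy": 0,"wz": 0,"dx": -96,"dy": 156,"dz": 0,"claw": 91}
  ]
}}

```text
clock: 27.1
tool_pos: [0.6052, 0.4066, 0.0216]
tcp_rot: [[-0.344, -0.287, 0.894], [-0.685, -0.575, -0.448], [0.643, -0.766, 0.001]]
wrist_force: [-0.6, -0.1, 0.4]
grip_width: 0.0912
```

Emit:
{"method": "drive_tool", "body": {
  "plan": [
    {"wx": 0,"wy": 0,"wz": 0,"dx": 0,"dy": 0,"dz": 0,"claw": 48},
    {"wx": 0,"wy": 0,"wz": 0,"dx": 0,"dy": 0,"dz": 0,"claw": 48},
    {"wx": 0,"wy": 0,"wz": 0,"dx": 0,"dy": 0,"dz": 0,"claw": 48},
    {"wx": 0,"wy": 0,"wz": 0,"dx": 0,"dy": 0,"dz": 0,"claw": 48},
    {"wx": 0,"wy": 0,"wz": 0,"dx": 0,"dy": 0,"dz": 0,"claw": 48},
    {"wx": 0,"wy": 0,"wz": 0,"dx": 0,"dy": 0,"dz": 0,"claw": 48},
    {"wx": 0,"wy": 0,"wz": 0,"dx": 0,"dy": 0,"dz": 0,"claw": 48},
    {"wx": 0,"wy": 0,"wz": 0,"dx": 0,"dy": 0,"dz": 0,"claw": 48},
    {"wx": 0,"wy": 0,"wz": 0,"dx": 0,"dy": 0,"dz": 0,"claw": 48},
    {"wx": 0,"wy": 0,"wz": 0,"dx": 0,"dy": 0,"dz": 0,"claw": 48}
  ]
}}

```text
clock: 28.1
tool_pos: [0.6052, 0.4067, 0.0216]
tcp_rot: [[-0.344, -0.287, 0.894], [-0.685, -0.575, -0.447], [0.643, -0.766, 0.001]]
wrist_force: [0.4, 2.0, 0.3]
grip_width: 0.0558
```

```bash
python3 -u - <<'E'
from kin import *
s=read_state(); Rg=s['tcp_rot']; p=s['tool_pos']; print(p,Rg.round(3),s['grip_width'],s['wrist_force'])
# bottle frame at grasp: base point & axis; jaws align bottle to jaw axis
v=Rg[:,2]*[1,1,0]; v/=np.linalg.norm(v); u=np.cross([0,0,1],v); 
b0=np.array([.603,.4035,.028]); base=p+u*((b0-p)@u-.056); base[2]=.028   # centred between pads
np.savez('grasp.npz',off=Rg.T@(base-p),ax=Rg.T@u,v=Rg.T@v); print('u yaw',np.degrees(np.arctan2(u[1],u[0])),'off',(Rg.T@(base-p)).round(4))
# waypoint 1: lift 150 mm and make tool vertical
Ru,_=tilt(np.degrees(np.arctan2(u[1],u[0])),0,1)
go(p+[0,0,.18]-.0*u,Ru)
E
```

```text
[0.60519023 0.40669104 0.02158029] [[-0.344 -0.287  0.894]
 [-0.685 -0.575 -0.447]
 [ 0.643 -0.766  0.001]] 0.0557649284514054 [0.36227313 1.96521189 0.3237752 ]
u yaw 63.41770874452428 off [0.05   0.0335 0.    ]
d [ 115.7 -137.9    0.3] w [-0.001 -0.     0.698] rows 4.7
```

Emit:
{"method": "drive_tool", "body": {
  "plan": [
    {"wx": 0,"wy": 0,"wz": 0,"dx": 13,"dy": -15,"dz": 0,"claw": 48},
    {"wx": 0,"wy": 0,"wz": 0,"dx": 32,"dy": -38,"dz": 0,"claw": 48},
    {"wx": 0,"wy": 0,"wz": 0.07,"dx": 57,"dy": -68,"dz": 0,"claw": 48},
    {"wx": 0,"wy": 0,"wz": 0.17,"dx": 83,"dy": -99,"dz": 0,"claw": 48},
    {"wx": 0,"wy": 0,"wz": 0.28,"dx": 103,"dy": -123,"dz": 0,"claw": 48},
    {"wx": 0,"wy": 0,"wz": 0.39,"dx": 116,"dy": -138,"dz": 0,"claw": 48},
    {"wx": 0,"wy": 0,"wz": 0.5,"dx": 116,"dy": -138,"dz": 0,"claw": 48},
    {"wx": 0,"wy": 0,"wz": 0.61,"dx": 116,"dy": -138,"dz": 0,"claw": 48},
    {"wx": 0,"wy": 0,"wz": 0.7,"dx": 116,"dy": -138,"dz": 0,"claw": 48},
    {"wx": 0,"wy": 0,"wz": 0.7,"dx": 116,"dy": -138,"dz": 0,"claw": 48}
  ]
}}

```text
clock: 29.1
tool_pos: [0.6041, 0.405, 0.2033]
tcp_rot: [[-0.448, 0.003, 0.894], [-0.894, 0.002, -0.448], [-0.004, -1.0, 0.002]]
wrist_force: [0.1, -0.0, -3.1]
grip_width: 0.056
```

```bash
cat >> kin.py <<'E'
def place(zb):
    """tool pose with bottle upright, base at height zb over the bay, sides along the board"""
    G=np.load('grasp.npz'); Rf,uf=tilt(196.05,-50,1)
    # exact: want Rf@ax = up, Rf@v horizontal at v_f
    vf=Rf[:,2]; A=np.c_[G['ax'],G['v'],np.cross(G['ax'],G['v'])]; B=np.c_[[0,0,1.],vf,np.cross([0,0,1.],vf)]
    Rf=B@np.linalg.inv(A); return np.array([.441,.219,zb])-Rf@G['off'],Rf
E
python3 -u - <<'E'
from kin import *
s=read_state(); print(s['joints'].round(1))
P,Rf=place(.09); print(P,Rf.round(3))
# spin about vertical with tool down: bottle axis yaw 63.4 -> 196.05
Rs,_=tilt(196.05,0,1)
go([.47,.23,.25],Rs)
print([ik(np.array(a),b,[s['joints'],[21,30,105,5,87,-87]]) for a,b in(([.47,.23,.25],Rs),(P,Rf))])
E
```

```text
[32.  24.6 96.4  0.  58.8 58.6]
[0.43483053 0.2172251  0.14983382] [[ 0.618 -0.737 -0.275]
 [ 0.177 -0.211  0.961]
 [-0.766 -0.643  0.   ]]
d [216.4 -47.5 -41.3] w [-0.005 -2.316  0.   ] rows 15.4
[(array([ 2.35122492e+01,  2.99282996e+00,  1.18356032e+02, -5.24521791e-15,
        5.86511376e+01, -8.25377508e+01]), np.float64(4.7955093836773714e-30)), (array([ 21.45276198,  32.46480308, 103.10755884,   4.21151014,
        94.29965221, -86.15285379]), np.float64(1.3164166351415358e-29))]
```

Emit:
{"method": "drive_tool", "body": {
  "plan": [
    {"wx": 0,"wy": -0.15,"wz": 0,"dx": 14,"dy": -3,"dz": -3,"claw": 48},
    {"wx": 0,"wy": -0.3,"wz": 0,"dx": 28,"dy": -6,"dz": -6,"claw": 48},
    {"wx": 0,"wy": -0.45,"wz": 0,"dx": 42,"dy": -9,"dz": -8,"claw": 48},
    {"wx": 0,"wy": -0.6,"wz": 0,"dx": 56,"dy": -12,"dz": -11,"claw": 48},
    {"wx": 0,"wy": -0.75,"wz": 0,"dx": 70,"dy": -15,"dz": -13,"claw": 48},
    {"wx": 0,"wy": -0.9,"wz": 0,"dx": 84,"dy": -18,"dz": -16,"claw": 48},
    {"wx": 0,"wy": -1.05,"wz": 0,"dx": 98,"dy": -21,"dz": -19,"claw": 48},
    {"wx": 0,"wy": -1.2,"wz": 0,"dx": 112,"dy": -25,"dz": -21,"claw": 48},
    {"wx": 0,"wy": -1.35,"wz": 0,"dx": 126,"dy": -28,"dz": -24,"claw": 48},
    {"wx": 0,"wy": -1.5,"wz": 0,"dx": 140,"dy": -31,"dz": -27,"claw": 48}
  ]
}}

```text
clock: 30.1
tool_pos: [0.5167, 0.2916, 0.2345]
tcp_rot: [[0.863, 0.002, 0.505], [-0.505, 0.0, 0.863], [0.001, -1.0, 0.001]]
wrist_force: [0.4, 0.4, -3.6]
grip_width: 0.056
```

```bash
python3 -u - <<'E'
from kin import *
Rs,_=tilt(196.05,0,1); go([.47,.23,.25],Rs)
E
```

```text
d [ -9.3 -15.6 -76.7] w [-0.    -0.809  0.002] rows 5.4
```

Emit:
{"method": "drive_tool", "body": {
  "plan": [
    {"wx": 0,"wy": -0.15,"wz": 0,"dx": -2,"dy": -3,"dz": -15,"claw": 48},
    {"wx": 0,"wy": -0.3,"wz": 0,"dx": -4,"dy": -6,"dz": -30,"claw": 48},
    {"wx": 0,"wy": -0.45,"wz": 0,"dx": -6,"dy": -9,"dz": -45,"claw": 48},
    {"wx": 0,"wy": -0.6,"wz": 0,"dx": -8,"dy": -12,"dz": -60,"claw": 48},
    {"wx": 0,"wy": -0.75,"wz": 0,"dx": -9,"dy": -16,"dz": -77,"claw": 48},
    {"wx": 0,"wy": -0.809,"wz": 0,"dx": -9,"dy": -16,"dz": -77,"claw": 48},
    {"wx": 0,"wy": -0.809,"wz": 0,"dx": -9,"dy": -16,"dz": -77,"claw": 48},
    {"wx": 0,"wy": -0.809,"wz": 0,"dx": -9,"dy": -16,"dz": -77,"claw": 48},
    {"wx": 0,"wy": -0.809,"wz": 0,"dx": -9,"dy": -16,"dz": -77,"claw": 48},
    {"wx": 0,"wy": -0.809,"wz": 0,"dx": -9,"dy": -16,"dz": -77,"claw": 48}
  ]
}}

```text
clock: 31.1
tool_pos: [0.4701, 0.2298, 0.2503]
tcp_rot: [[0.961, 0.001, -0.276], [0.276, -0.0, 0.961], [0.001, -1.0, -0.001]]
wrist_force: [-0.6, -0.6, -3.6]
grip_width: 0.0559
```

```bash
python3 -u - <<'E'
from kin import *
P,Rf=place(.09); go(P,Rf)
E
```

```text
d [-37.5 100.5  -2.3] w [0.001 0.    0.874] rows 5.8
```

Emit:
{"method": "drive_tool", "body": {
  "plan": [
    {"wx": 0,"wy": 0,"wz": 0.12,"dx": -5,"dy": 0,"dz": 0,"claw": 48},
    {"wx": 0,"wy": 0,"wz": 0.25,"dx": -10,"dy": 10,"dz": 0,"claw": 48},
    {"wx": 0,"wy": 0,"wz": 0.38,"dx": -16,"dy": 25,"dz": -1,"claw": 48},
    {"wx": 0,"wy": 0,"wz": 0.51,"dx": -22,"dy": 40,"dz": -1,"claw": 48},
    {"wx": 0,"wy": 0,"wz": 0.64,"dx": -28,"dy": 58,"dz": -2,"claw": 48},
    {"wx": 0,"wy": 0,"wz": 0.77,"dx": -34,"dy": 78,"dz": -2,"claw": 48},
    {"wx": 0,"wy": 0,"wz": 0.874,"dx": -37.5,"dy": 95,"dz": -2,"claw": 48},
    {"wx": 0,"wy": 0,"wz": 0.874,"dx": -37.5,"dy": 100,"dz": -2,"claw": 48},
    {"wx": 0,"wy": 0,"wz": 0.874,"dx": -37.5,"dy": 100,"dz": -2,"claw": 48},
    {"wx": 0,"wy": 0,"wz": 0.874,"dx": -37.5,"dy": 100,"dz": -2,"claw": 48}
  ]
}}

```text
clock: 32.1
tool_pos: [0.4353, 0.2178, 0.1514]
tcp_rot: [[0.621, -0.734, -0.276], [0.177, -0.211, 0.961], [-0.764, -0.645, -0.001]]
wrist_force: [1.0, -0.0, -2.0]
grip_width: 0.0561
```

```bash
python3 -u - <<'E'
from kin import *
print(read_state()['joints'].round(1))
G=np.load('grasp.npz'); s=read_state(); print('axis',(s['tcp_rot']@G['ax']).round(4),'base',s['tool_pos']+s['tcp_rot']@G['off'])
for z in(.03,.01,.006): go(*place(z))
im=get_image('scene'); cv2.imwrite('pics/s2.png',cv2.resize(im[100:300,200:460,::-1],None,fx=3,fy=3))
E
```

```text
[ 21.5  32.3 103.1   4.2  94.3 -86.1]
axis [-3.8e-03 -4.0e-04  1.0e+00] base [0.44169875 0.21957523 0.09154092]
d [46.6 40.2 -0.4] w [ 0.001 -0.     0.004] rows 1.2
d [61.9 53.1 -0.3] w [ 0.001 -0.     0.004] rows 1.6
d [64.9 55.7 -0.3] w [ 0.001 -0.     0.004] rows 1.7
```

View pics/s2.png

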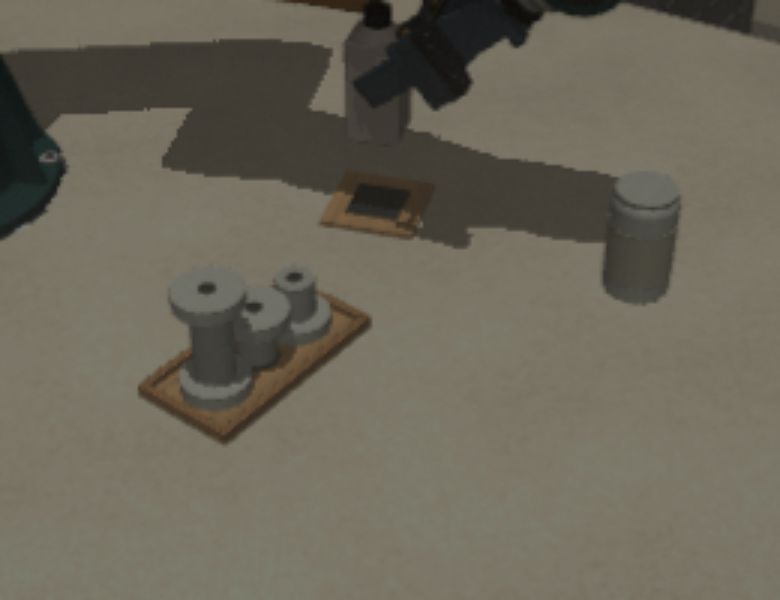

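The pulleys are all correctly stacked, and the bottle is upright above the board mark (crop (378,200)). Lower it.

Emit:
{"method": "drive_tool", "body": {
  "plan": [
    {"wx": 0,"wy": 0,"wz": 0.002,"dx": 12,"dy": 10,"dz": 0,"claw": 48},
    {"wx": 0,"wy": 0,"wz": 0.004,"dx": 28,"dy": 24,"dz": 0,"claw": 48},
    {"wx": 0,"wy": 0,"wz": 0.004,"dx": 43,"dy": 37,"dz": -0.3,"claw": 48},
    {"wx": 0,"wy": 0,"wz": 0.004,"dx": 52,"dy": 44.5,"dz": -0.3,"claw": 48},
    {"wx": 0,"wy": 0,"wz": 0.004,"dx": 58,"dy": 50,"dz": -0.3,"claw": 48},
    {"wx": 0,"wy": 0,"wz": 0.004,"dx": 60,"dy": 51.5,"dz": -0.3,"claw": 48},
    {"wx": 0,"wy": 0,"wz": 0.004,"dx": 60,"dy": 51.5,"dz": -0.3,"claw": 48},
    {"wx": 0,"wy": 0,"wz": 0.004,"dx": 60,"dy": 51.5,"dz": -0.3,"claw": 48},
    {"wx": 0,"wy": 0,"wz": 0.004,"dx": 60,"dy": 51.5,"dz": -0.3,"claw": 48},
    {"wx": 0,"wy": 0,"wz": 0.004,"dx": 60,"dy": 51.5,"dz": -0.3,"claw": 48}
  ]
}}

```text
clock: 33.15
tool_pos: [0.4351, 0.2174, 0.073]
tcp_rot: [[0.618, -0.736, -0.276], [0.177, -0.211, 0.961], [-0.766, -0.643, -0.0]]
wrist_force: [0.5, -0.0, -3.9]
grip_width: 0.056
```

```bash
python3 -u - <<'E'
from kin import *
G=np.load('grasp.npz'); s=read_state(); print('axis',(s['tcp_rot']@G['ax']).round(4),'base',s['tool_pos']+s['tcp_rot']@G['off'],s['wrist_force'])
for z in(.006,.004): go(*place(z))
E
```

```text
axis [-8.e-04  2.e-04  1.e+00] base [0.44134774 0.21918746 0.01319212] [ 0.50629558 -0.02415385 -3.85731157]
d [ 5.3  4.9 -0.1] w [0.001 0.    0.001] rows 0.1
d [ 6.8  6.2 -0.1] w [0.001 0.    0.001] rows 0.2
```

Emit:
{"method": "drive_tool", "body": {
  "plan": [
    {"wx": 0,"wy": 0,"wz": 0,"dx": 1.5,"dy": 1.3,"dz": 0,"claw": 48},
    {"wx": 0,"wy": 0,"wz": 0,"dx": 3,"dy": 2.6,"dz": 0,"claw": 48},
    {"wx": 0,"wy": 0,"wz": 0,"dx": 4,"dy": 3.5,"dz": 0,"claw": 48},
    {"wx": 0,"wy": 0,"wz": 0,"dx": 4.5,"dy": 4,"dz": 0,"claw": 48},
    {"wx": 0,"wy": 0,"wz": 0,"dx": 5,"dy": 4.3,"dz": 0,"claw": 48},
    {"wx": 0,"wy": 0,"wz": 0,"dx": 5,"dy": 4.3,"dz": 0,"claw": 48},
    {"wx": 0,"wy": 0,"wz": 0,"dx": 5,"dy": 4.3,"dz": 0,"claw": 48},
    {"wx": 0,"wy": 0,"wz": 0,"dx": 5,"dy": 4.3,"dz": 0,"claw": 48},
    {"wx": 0,"wy": 0,"wz": 0,"dx": 5,"dy": 4.3,"dz": 0,"claw": 48},
    {"wx": 0,"wy": 0,"wz": 0,"dx": 5,"dy": 4.3,"dz": 0,"claw": 48}
  ]
}}

```text
clock: 34.15
tool_pos: [0.4351, 0.2174, 0.0664]
tcp_rot: [[0.618, -0.736, -0.276], [0.177, -0.211, 0.961], [-0.766, -0.643, -0.0]]
wrist_force: [0.1, 0.3, -3.5]
grip_width: 0.0558
```

Emit:
{"method": "drive_tool", "body": {
  "plan": [
    {"wx": 0,"wy": 0,"wz": 0,"dx": 0.5,"dy": 0.4,"dz": 0,"claw": 48},
    {"wx": 0,"wy": 0,"wz": 0,"dx": 0.8,"dy": 0.7,"dz": 0,"claw": 48},
    {"wx": 0,"wy": 0,"wz": 0,"dx": 1.2,"dy": 1,"dz": 0,"claw": 48},
    {"wx": 0,"wy": 0,"wz": 0,"dx": 1.5,"dy": 1.3,"dz": 0,"claw": 48},
    {"wx": 0,"wy": 0,"wz": 0,"dx": 1.5,"dy": 1.3,"dz": 0,"claw": 48},
    {"wx": 0,"wy": 0,"wz": 0,"dx": 1.5,"dy": 1.3,"dz": 0,"claw": 48},
    {"wx": 0,"wy": 0,"wz": 0,"dx": 1.5,"dy": 1.3,"dz": 0,"claw": 48},
    {"wx": 0,"wy": 0,"wz": 0,"dx": 1.5,"dy": 1.3,"dz": 0,"claw": 48},
    {"wx": 0,"wy": 0,"wz": 0,"dx": 1.5,"dy": 1.3,"dz": 0,"claw": 48},
    {"wx": 0,"wy": 0,"wz": 0,"dx": 1.5,"dy": 1.3,"dz": 0,"claw": 48}
  ]
}}

```text
clock: 35.15
tool_pos: [0.4351, 0.2174, 0.0648]
tcp_rot: [[0.618, -0.736, -0.276], [0.177, -0.211, 0.961], [-0.766, -0.643, -0.0]]
wrist_force: [-0.0, -1.3, 6.3]
grip_width: 0.0557
```

Emit:
{"method": "drive_tool", "body": {
  "plan": [
    {"wx": 0,"wy": 0,"wz": 0,"dx": 0,"dy": 0,"dz": 0,"claw": 86},
    {"wx": 0,"wy": 0,"wz": 0,"dx": 0,"dy": 0,"dz": 0,"claw": 86},
    {"wx": 0,"wy": 0,"wz": 0,"dx": 0,"dy": 0,"dz": 0,"claw": 86},
    {"wx": 0,"wy": 0,"wz": 0,"dx": 0,"dy": 0,"dz": 0,"claw": 86},
    {"wx": 0,"wy": 0,"wz": 0,"dx": 0,"dy": 0,"dz": 0,"claw": 86},
    {"wx": 0,"wy": 0,"wz": 0,"dx": 0,"dy": -15,"dz": 0,"claw": 86},
    {"wx": 0,"wy": 0,"wz": 0,"dx": 0,"dy": -40,"dz": 0,"claw": 86},
    {"wx": 0,"wy": 0,"wz": 0,"dx": 0,"dy": -70,"dz": 0,"claw": 86},
    {"wx": 0,"wy": 0,"wz": 0,"dx": 0,"dy": -100,"dz": 0,"claw": 86},
    {"wx": 0,"wy": 0,"wz": 0,"dx": 0,"dy": -125,"dz": 0,"claw": 86}
  ]
}}

```text
clock: 36.15
tool_pos: [0.5291, 0.2444, 0.1472]
tcp_rot: [[0.619, -0.735, -0.276], [0.177, -0.211, 0.961], [-0.765, -0.644, -0.0]]
wrist_force: [-0.8, -0.7, -0.2]
grip_width: 0.0859
```

```bash
python3 -u - <<'E'
from kin import *
print(read_state()['tool_pos'])
go([.60,.40,.35],tilt(196.05,-10,1)[0])
E
```

```text
[0.52913054 0.2443912  0.1471808 ]
d [ -83.6 -215.6  130. ] w [-0.    -0.001 -0.696] rows 5.3
```

Emit:
{"method": "drive_tool", "body": {
  "plan": [
    {"wx": 0,"wy": 0,"wz": 0,"dx": -17,"dy": -43,"dz": 13,"claw": 86},
    {"wx": 0,"wy": 0,"wz": 0,"dx": -30,"dy": -80,"dz": 35,"claw": 86},
    {"wx": 0,"wy": 0,"wz": -0.1,"dx": -45,"dy": -115,"dz": 60,"claw": 86},
    {"wx": 0,"wy": 0,"wz": -0.2,"dx": -60,"dy": -150,"dz": 85,"claw": 86},
    {"wx": 0,"wy": 0,"wz": -0.3,"dx": -72,"dy": -185,"dz": 110,"claw": 86},
    {"wx": 0,"wy": 0,"wz": -0.4,"dx": -84,"dy": -215,"dz": 130,"claw": 86},
    {"wx": 0,"wy": 0,"wz": -0.5,"dx": -84,"dy": -215,"dz": 130,"claw": 86},
    {"wx": 0,"wy": 0,"wz": -0.6,"dx": -84,"dy": -215,"dz": 130,"claw": 86},
    {"wx": 0,"wy": 0,"wz": -0.696,"dx": -84,"dy": -215,"dz": 130,"claw": 86},
    {"wx": 0,"wy": 0,"wz": -0.696,"dx": -84,"dy": -215,"dz": 130,"claw": 86}
  ]
}}

```text
clock: 37.15
tool_pos: [0.5987, 0.3999, 0.3524]
tcp_rot: [[0.947, -0.164, -0.276], [0.272, -0.047, 0.961], [-0.17, -0.985, 0.0]]
wrist_force: [0.2, 0.5, -0.3]
grip_width: 0.0858
```

```bash
python3 -u - <<'E'
from kin import *
print(read_state()['tool_pos'],read_state()['joints'].round(0))
a=get_image('top'); b=get_image('scene'); c=camera_info('top'); cs=camera_info('scene')
cv2.imwrite('pics/fin.png',np.vstack([cv2.resize(a[120:290,120:520,::-1],(700,298)),cv2.resize(b[100:300,180:460,::-1],(420,300))[:, :] if 0 else cv2.resize(b[110:280,180:580,::-1],(700,298))]))
print('stack top',hole(c,a,(.4749,-.1096),.118),'mid',hole(c,a,(.4802,-.0537),.062),'left',hole(c,a,(.4854,.0023),.062))
for n,cc in(('top',c),('scene',cs)): print(n,'pred cap top',proj(cc,[.441,.219,.146]),'base',proj(cc,[.441,.219,.006]),'stack',proj(cc,[.4749,-.1096,.118]))
E
```

```text
[0.59874633 0.39994715 0.35235682] [ 31.  21.  86.   3.  83. -76.]
stack top (array([ 0.4747, -0.1082]), array([366.1, 234.5]), np.float64(1.7)) mid (array([ 0.4792, -0.0529]), array([341.6, 234.8]), np.float64(1.48)) left (array([0.4853, 0.0029]), array([319., 233.]), np.float64(1.64))
top pred cap top [[225.12032816 252.43705461]] base [[236.42962302 253.82752683]] stack [[366.68604692 234.39335593]]
scene pred cap top [[324.7660006 128.0776089]] base [[325.0428413  166.56848447]] stack [[267.94568582 195.70806162]]
```

View pics/fin.png

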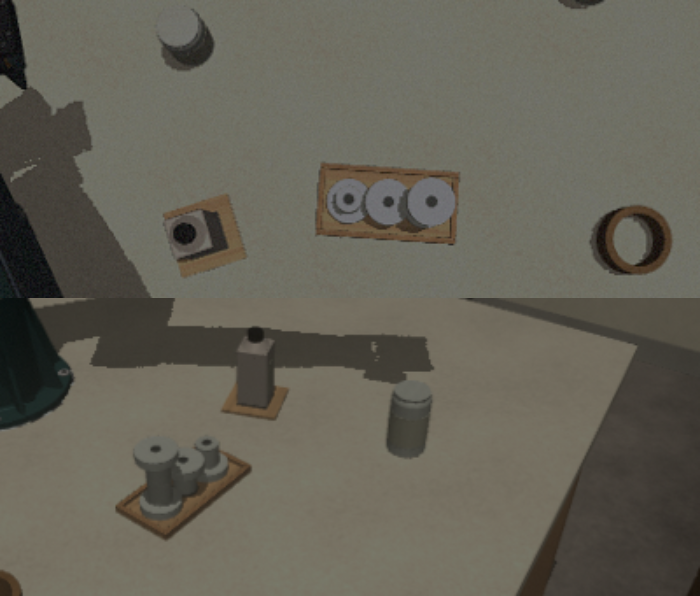

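All the pulleys are placed. The bottle cap is at (225.7,252.6) in the top view against a predicted (225.1,252.4), so it is upright on the mark. Handing in.

```bash
python3 -c "
from plant import *
print(close_job())"
```

```text
the job is handed in; nothing more can be done
None
```

The job is done and handed in at about 37 s, with the gripper open and clear of everything.

**Pulleys:** There were four, two flange-down and two flange-up. The flange-down pair is at the left and right ends of the tray with a flange-up one between them. The second flange-up pulley stands crown on crown on the right end. In the last top view, each bore was within about 1.5 mm of its aim point.

**Bottle:** It stands upright on its base on the board's mark, with its sides along the board's. Its cap was within 1 px of the predicted place in the last picture. The base centre was within about 1 mm of the mark by the arm's own reading.

**Can and tape:** I never touched either one. By eye, both are still where they started in the last top view.

**Odd readings along the way:**
- **Bores:** Some early bore readings of the flange-down pulleys were pulled off by shadow, and I redid them.
- **Tray discs:** The wrist view's disc readings over the tray were off for the same reason. I replaced them with hand-picked points.
- **Network:** It found only one pulley of each kind, so I located the others from the pictures.

I saw no knock to the bottle at any point, and no check was failing at hand-in.

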